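# Fill the ripening board, then open the crate's gate and hold it

## Task

Two small cheeses stand in the way of the crate's gate: set them down flat, centred on the two empty places of the ripening board so that its rows are complete, and let go of them. Then squeeze the catch nearer the hinge fully home, after it the catch at the gate's free end, and swing the gate out past its detent until it stands nearly square to the crate's front. Finish while still holding the sprung gate wide open like that, and leave everything else where it stands.

Things in the scene. Friction and masses are not known exactly. Their poses are not given: they have to be found in the camera images.
- stray1: stray cheese, standing on the bench in the way of the gate: a small firm round cream-coloured cheese, 56 mm in diameter, 34 mm tall, about 70 g; this point is its centre, 17 mm above its underside; z is its axis
- stray2: stray cheese, standing on the bench in the way of the gate: a small firm round cream-coloured cheese, 56 mm in diameter, 34 mm tall, about 70 g; this point is its centre, 17 mm above its underside; z is its axis
- place1_top (a point): centre of an empty place on the ripening board, on the board's top face (15 mm above the bench): a ring drawn on the wood, 62 mm across. Neighbouring places are 80 mm apart centre to centre
- place2_top (a point): centre of an empty place on the ripening board, on the board's top face (15 mm above the bench): a ring drawn on the wood, 62 mm across. Neighbouring places are 80 mm apart centre to centre
- cheese1_center (a point): cheese already in its place on the board, to be left there: a small firm round cream-coloured cheese, 56 mm in diameter, 34 mm tall, about 70 g; this point is its centre, 17 mm above its underside; z is its axis
- cheese2_center (a point): cheese already in its place on the board, to be left there: a small firm round cream-coloured cheese, 56 mm in diameter, 34 mm tall, about 70 g; this point is its centre, 17 mm above its underside; z is its axis
- cheese3_center (a point): cheese already in its place on the board, to be left there: a small firm round cream-coloured cheese, 56 mm in diameter, 34 mm tall, about 70 g; this point is its centre, 17 mm above its underside; z is its axis
- cheese4_center (a point): cheese already in its place on the board, to be left there: a small firm round cream-coloured cheese, 56 mm in diameter, 34 mm tall, about 70 g; this point is its centre, 17 mm above its underside; z is its axis
- board: wooden ripening board fixed on the bench, 260 (its x) by 180 (its y) mm, 15 mm thick, with six round places in two rows of three (at x -80, 0, 80 and y -40, 40 mm); origin at the centre of its underside
- hinge (a point): on the gate's upright hinge axis, level with the gate's top rail (125 mm above the bench). Fixed to the crate: y runs along the shut gate from the hinge to its free end, x into the crate, z up. The crate is blue openwork plastic, 125 mm tall, open at the top, fixed to the bench
- gate (a joint): swing of the gate about its upright hinge, rad: 0 shut, grows as the free end swings out of the crate (anticlockwise from above) to the stop at 1.5. Opens only with both bolts drawn. A spring shuts it (0.15 N m at 0, 0.6 at 1.5). A sprung detent pin at about 0.85 resists with up to 0.6 N m more from 0.75 to 0.85; let go, the gate swings back and shuts
- panel: the gate: upright blue openwork panel with a steel top rail, 265 mm long from the hinge axis, 16 mm thick (rail 24 mm), from 20 to 125 mm above the bench; origin on the hinge axis at bench height; y runs along the gate from the hinge to the free end, z up. It carries both catches on its rail: each is two upright black plastic tabs, the fixed one on the hinge side, the sliding one on the free side
- squeeze1 (a point): first catch, nearer the hinge (95 mm from its axis): midway between its tabs when squeezed, 150 mm above the bench, half-way up them (tops at 170, feet on the rail at 125). y along the gate. Tabs are 24 mm wide across the gate, 8 thick. Squeezed, the outer faces are 19 mm either side of this point (38 in all); unsqueezed, the sliding one is 31 mm towards the free end (50 in all)
- squeeze2 (a point): second catch, at the gate's free end (212 mm from the hinge axis): the same point of a catch of the same shape and sizes as the first. It moves with the gate. Kept pinched, it also serves as the handle to swing the gate by
- catch1 (a joint): travel of the sliding tab of the first catch, m: 0 out (bolted), 0.012 squeezed home (towards the hinge) where its bolt is clear of the keeper. About 4 N of friction; it stays where it is left
- catch2 (a joint): travel of the sliding tab of the second catch, m: 0 out (bolted), 0.012 squeezed home (towards the hinge) where its bolt is clear of the keeper. About 4 N of friction; it stays where it is left
- stop1: fixed tab of the first catch, on its hinge side; origin at the middle of its foot on the rail
- stop2: fixed tab of the second catch, on its hinge side; origin at the middle of its foot on the rail
- mould: bystander, to be left alone: white plastic cup-shaped cheese mould, 60 mm across, 55 mm tall
- brush: bystander, to be left alone: hand brush lying near the robot
- hoop: bystander, to be left alone: steel hoop, 72 mm across, 50 mm tall
- bowl: bystander, to be left alone: steel bowl, 100 mm across
- jar: bystander, to be left alone: closed glass jar, 68 mm across, 90 mm tall
- spatula: bystander, to be left alone: spatula lying on the bench
Mind the look-alikes: they are no part of the job. Leave any orange look-alike of the stray2 alone. What is shaped like the stray1 but brown or orange is not meant.

How it is judged (in metres and radians):
On the way, in this order (a step that is already met when the one before it is completed fails the run):
1. both stray cheeses stand on the two empty places of the board and are let go, the gate's catches not yet squeezed ((((horizontal distance between stray1 and place1_top below 0.012 m and z of stray1 in the frame of board between 0.028 and 0.036 m) and (horizontal distance between stray2 and place2_top below 0.012 m and z of stray2 in the frame of board between 0.028 and 0.036 m)) or ((horizontal distance between stray1 and place2_top below 0.012 m and z of stray1 in the frame of board between 0.028 and 0.036 m) and (horizontal distance between stray2 and place1_top below 0.012 m and z of stray2 in the frame of board between 0.028 and 0.036 m))) and angle between each of stray1, stray2's own z axis and vertical below 0.12 rad and distance of each of cheese1_center, cheese2_center, cheese3_center, cheese4_center from where it was at the start of the episode below 0.012 m and contact force between the fingers and stray1 below 0.2 N and contact force between the fingers and stray2 below 0.2 N and value of joint each of catch1, catch2 below 0.006 m), for 0.2 s.
2. the catch nearer the hinge is squeezed home between its two tabs, the other still out, the gate shut (value of joint catch1 above 0.0095 m and contact force between the fingers and stop1 above 1 N and value of joint gate below 0.08 rad and value of joint catch2 below 0.006 m), for 0.1 s.
3. the catch at the free end is squeezed home between its two tabs, the gate still shut (value of joint catch2 above 0.0095 m and contact force between the fingers and stop2 above 1 N and value of joint gate below 0.08 rad), for 0.1 s.
4. the gate has been swung past its detent (value of joint gate above 1.05 rad), for 0.1 s.
At the end, for the whole second after the job is handed in: The gate is held by the fingers (more than 0.8 N on it) and still, more than 1.2 rad (69 degrees) open; the two strays stand flat on the two empty places, each within 12 mm of its centre and at rest, and the four other cheeses are within 12 mm of where they stood ((((horizontal distance between stray1 and place1_top below 0.012 m and z of stray1 in the frame of board between 0.028 and 0.036 m) and (horizontal distance between stray2 and place2_top below 0.012 m and z of stray2 in the frame of board between 0.028 and 0.036 m)) or ((horizontal distance between stray1 and place2_top below 0.012 m and z of stray1 in the frame of board between 0.028 and 0.036 m) and (horizontal distance between stray2 and place1_top below 0.012 m and z of stray2 in the frame of board between 0.028 and 0.036 m))) and angle between each of stray1, stray2's own z axis and vertical below 0.12 rad and distance of each of cheese1_center, cheese2_center, cheese3_center, cheese4_center from where it was at the start of the episode below 0.012 m and value of joint gate above 1.2 rad and velocity of joint gate between -0.1 and 0.1 rad/s and contact force between the fingers and panel above 0.8 N and contact force between anything else and stray1 below 5 N and contact force between anything else and stray2 below 5 N and linear speed of each of stray1, stray2 below 0.02 m/s); the arm keeps its last pose, push and grip.
It fails at once if the mould, brush, hoop, bowl, jar or spatula is pushed more than 30 mm from where it stood (distance of any of mould, brush, hoop, bowl, jar, spatula from where it was at the start of the episode above 0.03 m).
It also fails if it takes over 72 s, if anything falls off the work surface, if the arm or the gripper's body presses on something with over 40 N, if the wrist force passes 120 N, or if a joint passes its speed limit or range.

## Robot

A 6-joint arm with a two-finger parallel gripper is mounted at the origin on the work surface. World frame = base frame: x ahead of the robot, y to its left, z up, the work surface at z = 0. Lengths are in mm, angles in rad, forces in N, time in s.
With the tool pointing down it reaches from about 275 to 750 mm from the base axis. Payload 10.2 kg.
Tool frame: the origin (TCP) lies at the very end of the fingers, on their centre line; the grasp point (between the pads) lies behind it (ctrl.grasp_offset is the z of the grasp point in the tool frame, in mm); z points along the fingers, y is the direction in which the jaws open and shut (so a half turn about z gives the same grasp; the last joint's range is limited). The gripper opens to 85 mm and grips with 20 to 120 N. Pads are 22 mm wide; open, the fingers measure 114 mm over their backs; the gripper's body (76 mm by 85 mm) begins 54 mm behind the grasp point. The pads swing forward as they close: fully open they stand 13 mm farther back than shut.
Start: joints at [0.975, 0.313, 1.498, -0, 1.331, -0.223], TCP at [191.231, 488.94, 231.294] pointing down, gripper open.
Joint ranges: [-2.94, 2.94], [-0.97, 2.17], [0.19, 2.56], [-1.23, 4.37], [0.02, 3.11], [-2.88, 2.88]. Speed limits (rad/s): [2.39, 2.39, 3.01, 3.14, 3.14, 3.14].

## Interface

Orientations are given as a unit quaternion [w, x, y, z].
In Python, from rig import ctrl, capture, job gives the robot as it stands. The module is installed in compiled form; this text tells all that it offers.
- The arm moves only by the tool move_arm, never from a script. Its argument "series" is a list of rows, each a list of 7 numbers: the turn, a rotation vector about the tool's x, y, z in rad, then the shift along the tool's x, y, z in cm, then the opening, from 0 (shut) to 1 (fully open). A call has 1 to 5 rows; each row is the pose to reach, as a shift and turn from the pose measured when the call began, along the tool's axes at that moment; what a row does not reach only later rows make up. A row lasts 1/12 s, in which the tool goes at most 41.7 mm and 7.16 degrees, less where a joint would pass 70% of its speed; a pose out of reach is approached as far as the arm can. A call with a gripper value outside its range is refused whole. The fingers move at their own pace and stop on an object; "grip_force" is the grip in N (left out, the last holds). Time passes only in rows, so rows that repeat a pose let the fingers close. It gives the time, the measured TCP pose, the force and the opening at its end, in the units of the state.
- ctrl.sense(): the state, without advancing time (a new reading comes with each control period).
- capture(name): name is "scene" or "top" or "wrist"; returns a dict with "frame" (384x512x3 uint8, red, green, blue), "mtx" (3x3 intrinsics, pixels), "dist" ([k1, k2, p1, p2, k3] as OpenCV has them; the pictures are not rectified), "R" (3x3) and "t" (3): a world point X has camera coordinates R X + t. Camera axes: x right, y down, z forward; pixel columns grow to the right and rows downward; lengths in mm; the calibration is good to about 2 mm. A picture is of the moment at which its call begins. There is no depth.
- job.finish_job(): hands the job in, once; it reports no verdict.
The state is a dict: "time_s": time; "joints": joint angles; "dq": joint speeds; "tau": joint torques, N m; "eef_pos": TCP position; "ee_rot": TCP orientation; "force": force on the tool from outside, world axes, zero at the start; "wrist_torque": the same for the moment, N m; "grip_width": opening from 0.0 (shut) to 1.0 (fully open).
Only numpy, scipy, OpenCV 4.12 (cv2) and the standard library are available. Lean on these libraries where they do the work, as an engineer would, in place of code of your own. Each camera call takes 0.05 s, during which the arm holds its last target.

## Working session

There is one attempt and no reset: what is moved stays moved. The work goes in short steps, Python scripts to look and compute and a tool call to move; the robot and the scene stay as the last step left them, time stands still between calls to the robot, and variables do not carry over. Pictures are saved under pics/ and viewed, and the job is handed in when it is done.

Besides the shell and the picture viewer there is one more tool, called after ">>>" as name(argument=value, ...), one argument or row to a line, values as JSON. move_arm: Moves the arm, as the interface text tells. Its arguments: {"type":"object","properties":{"series":{"type":"array","items":{"type":"array","items":{"type":"number"}}},"grip_force":{"type":"number"}},"required":["series"]}

```bash
mkdir -p pics
python3 - <<'E'
from rig import ctrl,capture,job
import cv2
print(ctrl.sense(), ctrl.grasp_offset)
for n in ("scene","top","wrist"):
    c=capture(n); cv2.imwrite(f"pics/{n}0.png",c["frame"][:,:,::-1]); print(n,c["mtx"].tolist(),c["dist"],c["R"].tolist(),c["t"])
E
```

```text
{'time_s': 0.0, 'joints': array([ 9.74587758e-01,  3.13420792e-01,  1.49846015e+00, -3.82873925e-06,
        1.33100898e+00, -2.23371781e-01]), 'dq': array([ 0.00180988,  0.00125433,  0.00092043,  0.00051406, -0.00178052,
        0.0006097 ]), 'tau': array([-5.42326707e-04, -4.12247837e+01, -2.59748071e+01, -1.81944720e-04,
        3.99039403e-03,  2.33872680e-05]), 'eef_pos': array([191.07941556, 488.70368775, 230.74134482]), 'ee_rot': array([-2.56721127e-04,  1.85340052e-01,  9.82674231e-01, -5.95670184e-04]), 'force': array([ 0.68218669, -0.2191605 ,  0.75325379]), 'wrist_torque': array([ 0.03632859, -0.02868611,  0.02901012]), 'grip_width': 0.9997384369396373} -18.700000000000003
scene [[356.0307946148502, 0.0, 256.4575816342134], [0.0, 356.0307946148502, 190.5517827749415], [0.0, 0.0, 1.0]] [-0.05729287  0.          0.          0.          0.        ] [[-0.3812037955493289, 0.9244701706051981, 0.006210468579856314], [0.5156346838646917, 0.21818730768785502, -0.8285621108641674], [-0.7673360014065188, -0.3126486885069587, -0.5598627139936485]] [ 278.88125244 -158.13570713 1428.24280274]
top [[465.4089431032855, 0.0, 263.11047927072474], [0.0, 465.4089431032855, 189.22652272279677], [0.0, 0.0, 1.0]] [0.06648287 0.         0.         0.         0.        ] [[-0.02218343621655237, -0.9997437462224329, 0.004509661490856236], [-0.9836664548991325, 0.021020299691448082, -0.17876927170813026], [0.17862866697089735, -0.008401719467922526, -0.9838806891316563]] [ -95.05113579  529.82005376 1279.04536359]
wrist [[303.57622138535976, 0.0, 252.27504515704248], [0.0, 303.57622138535976, 191.00967051403762], [0.0, 0.0, 1.0]] [-0.06296906  0.          0.          0.          0.        ] [[0.3633349590047906, 0.9316562867211763, -0.002066634437579462], [0.8852646097003373, -0.34454978129745856, 0.31239721352788147], [0.2903347694939383, -0.1153343470991406, -0.9499493197019083]] [-523.47951658  -39.84127042  380.59251323]
```

View pics/scene0.png

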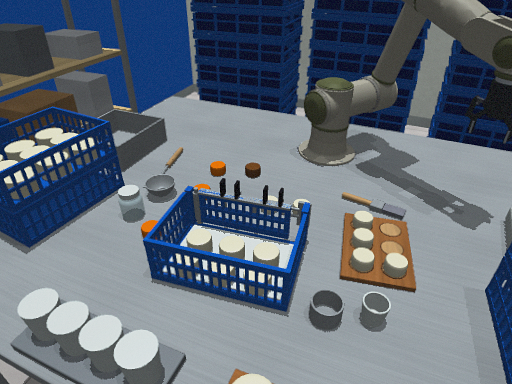

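View pics/top0.png

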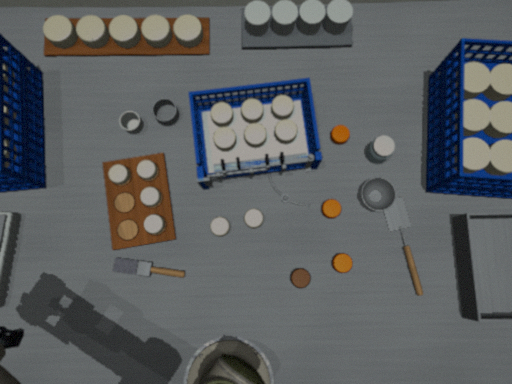

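View pics/wrist0.png

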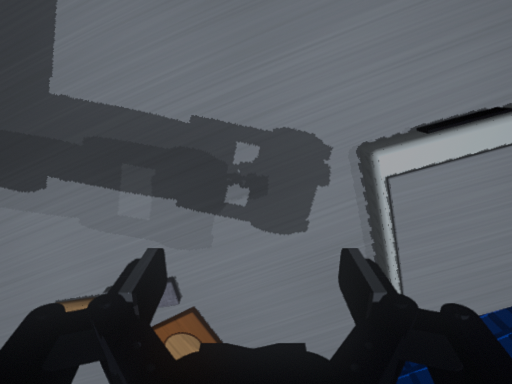

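```bash
cat > h.py <<'E'
import numpy as np,cv2
from rig import ctrl,capture,job
def ray(c,u,v):
    p=cv2.undistortPoints(np.array([[[u,v]]],float),c["mtx"],c["dist"])[0,0]
    R=np.array(c["R"]);t=np.array(c["t"]).ravel()
    return -R.T@t, R.T@np.array([p[0],p[1],1])
def atz(c,u,v,z):
    o,d=ray(c,u,v); return o+d*(z-o[2])/d[2]
def tri(obs):
    A=np.zeros((3,3));b=np.zeros(3)
    for c,u,v in obs:
        o,d=ray(c,u,v); d=d/np.linalg.norm(d); P=np.eye(3)-np.outer(d,d); A+=P;b+=P@o
    X=np.linalg.solve(A,b)
    r=[np.linalg.norm(np.cross(X-ray(*o)[0],ray(*o)[1]/np.linalg.norm(ray(*o)[1]))) for o in obs]
    return X,r
def proj(c,X):
    rv,_=cv2.Rodrigues(np.array(c["R"])); 
    return cv2.projectPoints(np.array(X,float).reshape(-1,1,3),rv,np.array(c["t"],float),c["mtx"],c["dist"])[0][:,0]
def crop(c,name,x0,y0,x1,y1,k):
    im=cv2.resize(c["frame"][y0:y1,x0:x1,::-1],None,fx=k,fy=k,interpolation=cv2.INTER_CUBIC)
    cv2.imwrite(f"pics/{name}.png",im)
E
python3 - <<'E'
from h import *
c=capture("top"); crop(c,"t1",95,145,285,255,4); crop(c,"t2",185,70,335,190,5)
c=capture("scene"); crop(c,"s1",140,170,320,305,4);crop(c,"s2",320,190,430,300,5)
E
```

```text
(no output)
```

View pics/t1.png

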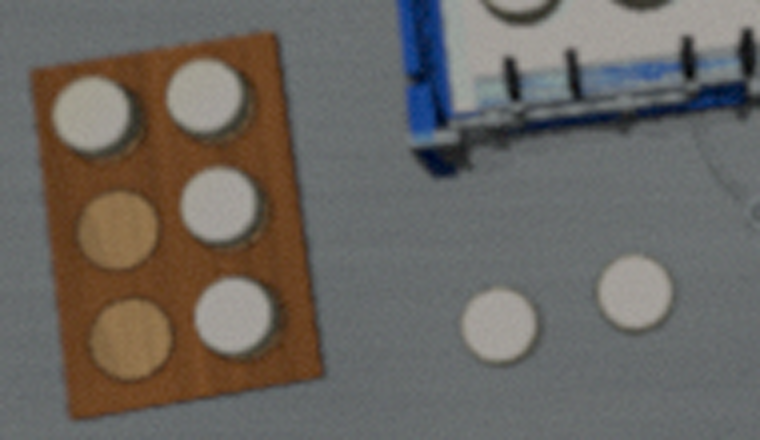

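View pics/t2.png

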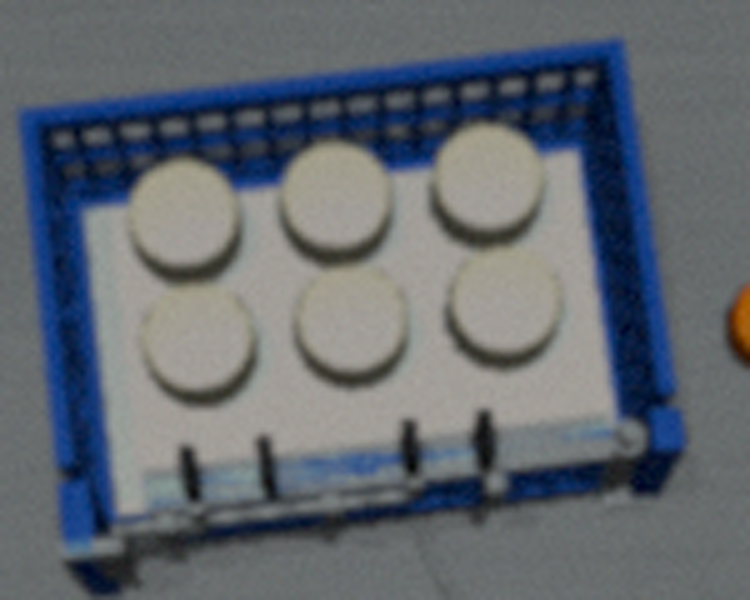

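View pics/s1.png

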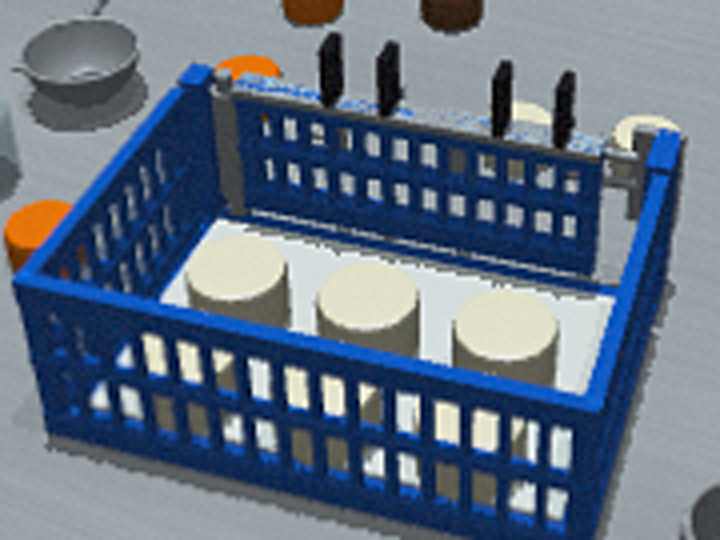

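View pics/s2.png

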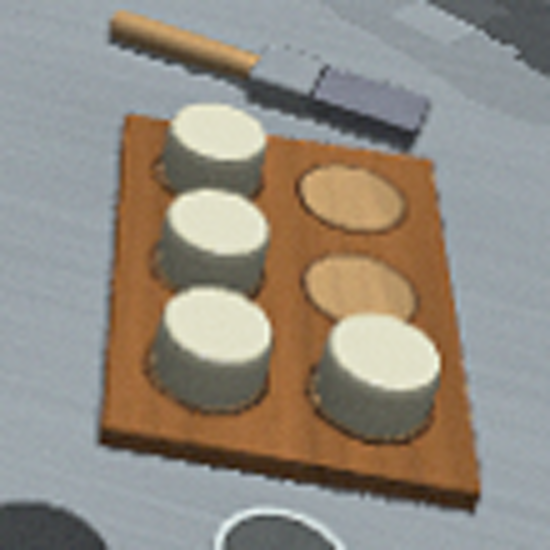

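Run:
```python
from h import *
np.set_printoptions(precision=1,suppress=True)
T=capture("top");S=capture("scene")
f=lambda X,Y,k,x0,y0:((X+.5)/k-.5+x0,(Y+.5)/k-.5+y0)
for n,a,b in (("p1",f(118,231,4,95,145),f(352,199,5,320,190)),("p2",f(131,339,4,95,145),f(360,290,5,320,190)),
 ("c1",f(93,115,4,95,145),f(384,353,5,320,190)),("c2",f(206,97,4,95,145),f(218,325,5,320,190)),("c3",f(219,204,4,95,145),f(218,222,5,320,190)),("c4",f(235,315,4,95,145),f(217,132,5,320,190)),
 ("tab1f",f(484,411,5,185,70),f(331,35,4,140,170)),("tab1s",f(408,421,5,185,70),f(391,43,4,140,170)),("tab2f",f(263,438,5,185,70),f(504,63,4,140,170)),("tab2s",f(186,448,5,185,70),f(568,73,4,140,170)),
 ("hinge",f(630,434,5,185,70),f(224,76,4,140,170))):
    print(n,*tri([(T,*a),(S,*b)]), "top@",atz(T,*a,15),atz(T,*a,49))
for a in ((500,325),(635,292)): print("stray",atz(T,*f(*a,4,95,145),34))
```

```text
p1 [495.1 279.7  68.3] [np.float64(0.031854045258696485), np.float64(0.03185404525864147)] top@ [503.6 295.2  15. ] [498.2 285.3  49. ]
p2 [431.2 301.3 -44. ] [np.float64(1.1312160493855754), np.float64(1.1312160493856647)] top@ [425.3 283.5  15. ] [421.9 273.9  49. ]
c1 [582.4 306.7  47.2] [np.float64(0.7397709264374436), np.float64(0.739770926437306)] top@ [589.7 315.9  15. ] [582.1 305.4  49. ]
c2 [593.9 227.6  47.4] [np.float64(0.9671672873179666), np.float64(0.9671672873179615)] top@ [601.5 234.6  15. ] [593.6 226.2  49. ]
c3 [516.  216.1  48.2] [np.float64(0.5543775584587667), np.float64(0.5543775584586935)] top@ [521.8 223.5  15. ] [515.9 215.4  49. ]
c4 [437.  203.6  47.7] [np.float64(0.8015345935460881), np.float64(0.8015345935461021)] top@ [440.7 210.3  15. ] [436.9 202.5  49. ]
tab1f [ 600.3 -152.8  180.6] [np.float64(2.5318296987929583), np.float64(2.5318296987930333)] top@ [ 645.2 -163.6   15. ] [ 636.2 -161.8   49. ]
tab1s [ 595.5 -112.9  181.6] [np.float64(2.838999210567846), np.float64(2.8389992105677666)] top@ [ 640.1 -118.4   15. ] [ 631.2 -117.8   49. ]
tab2f [588.4 -38.  181.1] [np.float64(2.300541765959646), np.float64(2.3005417659597467)] top@ [631.5 -32.4  15. ] [622.8 -34.   49. ]
tab2s [583.9   2.2 181.2] [np.float64(2.626854857393806), np.float64(2.626854857393744)] top@ [626.4  13.2  15. ] [617.8  10.4  49. ]
hinge [ 600.4 -235.7  127.3] [np.float64(1.0602328529147436), np.float64(1.060232852914746)] top@ [ 629.3 -249.6   15. ] [ 620.7 -245.6   49. ]
stray [427.1  19.   34. ]
stray [448.5 -77.1  34. ]
```

```bash
cat >> h.py <<'E'
from scipy.spatial.transform import Rotation as Ro
def Rdown(deg):
    p=np.radians(deg); y=np.array([np.cos(p),np.sin(p),0]); z=np.array([0,0,-1.]); return np.c_[np.cross(y,z),y,z]
def go(x,y,z,yaw,pr=True):
    s=ctrl.sense(); q=s["ee_rot"]; R=Ro.from_quat([q[1],q[2],q[3],q[0]]).as_matrix(); p=s["eef_pos"]
    rv=Ro.from_matrix(R.T@Rdown(yaw)).as_rotvec(); d=R.T@(np.array([x,y,z])-p)/10
    print("t %.2f"%s["time_s"],"pos",p.round(1),"rv",rv.round(4),"sh",d.round(2),"rows %.1f/%.1f"%(np.linalg.norm(d)*10/41.7,np.degrees(np.linalg.norm(rv))/7.16),"j",s["joints"].round(2),"F",s["force"].round(1),"g",round(s["grip_width"],3))
E
python3 - <<'E'
from h import *
np.set_printoptions(precision=1,suppress=True)
T=capture("top");S=capture("scene")
f=lambda X,Y,k,x0,y0:((X+.5)/k-.5+x0,(Y+.5)/k-.5+y0)
print(tri([(T,*f(118,231,4,95,145)),(S,*f(360,290,5,320,190))]),tri([(T,*f(131,339,4,95,145)),(S,*f(352,199,5,320,190))]))
W=capture("wrist"); s=ctrl.sense(); q=s["ee_rot"]; R=Ro.from_quat([q[1],q[2],q[3],q[0]]).as_matrix()
o=-W["R"].T@np.ravel(W["t"]); print("cam in tool",R.T@(o-s["eef_pos"]), R.T@W["R"].T)
go(400,-10,230,-36.6)
E
```

```text
(array([503.3, 295.3,  16.4]), [np.float64(0.4548427274616365), np.float64(0.4548427274615089)]) (array([425.3, 284.1,  15.1]), [np.float64(0.6420811274740844), np.float64(0.642081127474028)])
cam in tool [  81.6   -0.8 -142.1] [[ 0.  -0.9 -0.3]
 [ 1.   0.  -0. ]
 [ 0.  -0.3  0.9]]
t 0.50 pos [191.2 488.9 231.3] rv [-0.   0.   1.8] sh [-37.6 -38.9   0.1] rows 13.0/14.7 j [ 1.   0.3  1.5 -0.   1.3 -0.2] F [0.2 1.6 0.5] g 1.003
```

>>> move_arm(
  series=[
    [0, 0, 0.6, -12.5, -13, 0, 1],
    [0, 0, 0.6, -12.5, -13, 0, 1],
    [0, 0, 0.6, -12.5, -13, 0, 1],
    [0, 0, 0.6, -12.5, -13, 0, 1],
    [0, 0, 0.6, -12.5, -13, 0, 1],
  ],
)

```text
time_s: 0.92
eef_pos: [261.2, 319.0, 231.4]
ee_rot: [0.0, 0.471, 0.882, -0.0]
force: [-0.8, -0.1, -0.2]
grip_width: 0.999
```

```bash
python3 -c "
from h import *
go(400,-10,230,-36.6)"
```

```text
t 0.92 pos [261.2 319.  231.4] rv [5.0000e-04 1.0000e-03 1.2281e+00] sh [-35.06  -6.75   0.17] rows 8.6/9.8 j [ 0.6   0.06  1.8  -0.    1.28  0.01] F [-0.8 -0.1 -0.2] g 0.999
```

>>> move_arm(
  series=[
    [0, 0, 0.62, -17.5, -3.4, 0, 1],
    [0, 0, 0.62, -17.5, -3.4, 0, 1],
    [0, 0, 0.62, -17.5, -3.4, 0, 1],
    [0, 0, 0.62, -17.5, -3.4, 0, 1],
    [0, 0, 0.62, -17.5, -3.4, 0, 1],
  ],
)

```text
time_s: 1.33
eef_pos: [331.5, 151.1, 231.8]
ee_rot: [0.001, 0.72, 0.694, -0.0]
force: [-0.1, 1.2, -0.4]
grip_width: 1.003
```

```bash
python3 -c "
from h import *
go(400,-10,230,-36.6)"
```

```text
t 1.33 pos [331.5 151.1 231.8] rv [0.0021 0.0012 0.6022] sh [-15.85   7.44   0.22] rows 4.2/4.8 j [ 0.1  -0.05  1.92 -0.    1.28  0.14] F [-0.1  1.2 -0.4] g 1.003
```

>>> move_arm(
  series=[
    [0, 0, 0.6, -15.9, 7.4, 0.2, 1],
    [0, 0, 0.6, -15.9, 7.4, 0.2, 1],
    [0, 0, 0.6, -15.9, 7.4, 0.2, 1],
    [0, 0, 0.6, -15.9, 7.4, 0.2, 1],
    [0, 0, 0.6, -15.9, 7.4, 0.2, 1],
  ],
)

```text
time_s: 1.75
eef_pos: [400.9, -14.7, 230.2]
ee_rot: [0.002, 0.895, 0.446, 0.0]
force: [-0.1, 0.9, -0.1]
grip_width: 1.002
```

```bash
python3 -c "
from h import *
go(400,-10,230,-36.6)
c=capture('wrist'); crop(c,'w1',0,0,512,384,1.5)
print(proj(c,[[427,19,34],[448.5,-77,34],[592,-156,125]]))"
```

```text
t 1.75 pos [400.9 -14.7 230.2] rv [ 0.0036  0.001  -0.0079] sh [ 0.32 -0.36  0.01] rows 0.1/0.1 j [-0.33  0.03  1.84 -0.    1.27  0.32] F [-0.1  0.9 -0.1] g 1.002
[[252.86190519 125.97570156]
 [317.10707873 181.53461006]
 [515.76139797 185.75863801]]
```

View pics/w1.png

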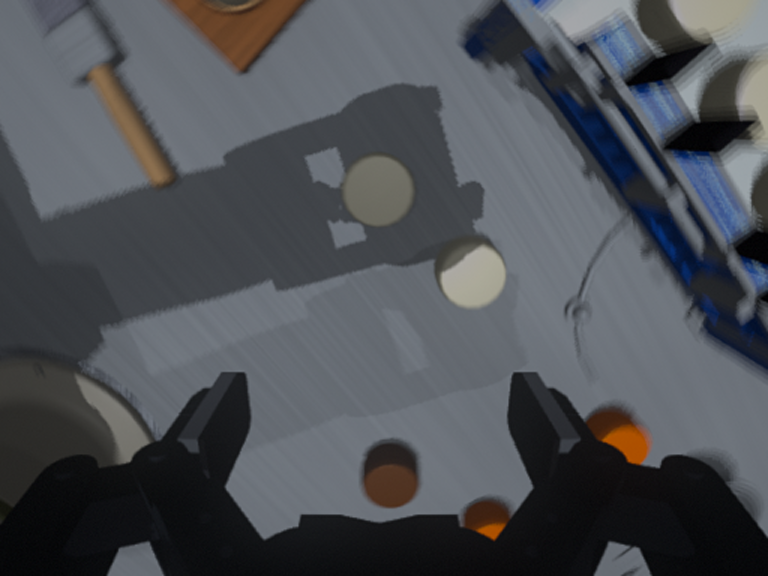

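```bash
python3 -c "
from h import *
c=capture('wrist'); crop(c,'w2',210,90,350,220,5)
import pickle; pickle.dump(c,open('w2.pkl','wb'))
t=capture('top'); crop(t,'t3',200,195,275,245,10)"
```

```text
(no output)
```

View pics/w2.png

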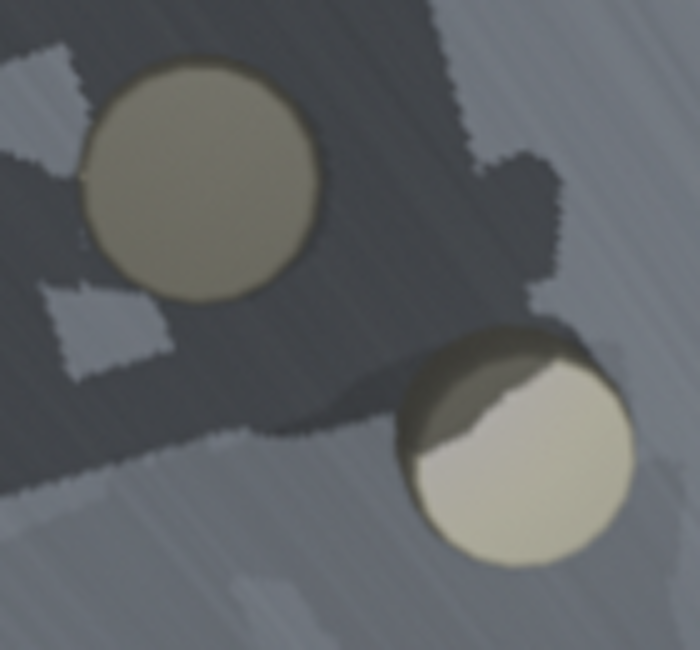

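View pics/t3.png

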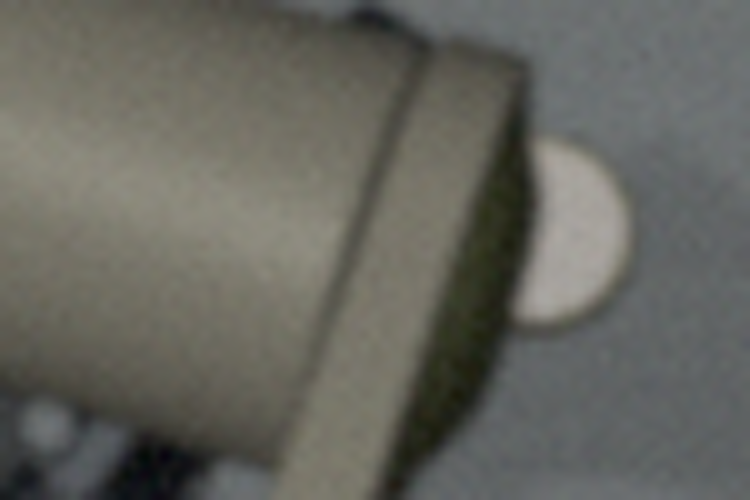

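```bash
python3 -c "
from h import *
import pickle
W=pickle.load(open('w2.pkl','rb'))
T=capture('top')
f=lambda X,Y,k,x0,y0:((X+.5)/k-.5+x0,(Y+.5)/k-.5+y0)
for t,w in (((500,325),(201,184)),((635,292),(523,460))):
    a=f(*t,4,95,145);b=f(*w,5,210,90)
    print(tri([(T,*a),(W,*b)]),atz(W,*b,34),atz(T,*a,34))
go(427.5,18.8,100,-36.6)
"
```

```text
(array([425.62631886,  19.91522479,  37.25514351]), [np.float64(1.6760857698446143), np.float64(1.6760857698446296)]) [424.22235015  20.8350886   34.        ] [427.14166774  19.00552222  34.        ]
(array([447.0323873 , -76.50480555,  31.52492935]), [np.float64(1.8839455602418438), np.float64(1.8839455602417943)]) [445.27759104 -74.92518482  34.        ] [448.53670482 -77.13030899  34.        ]
t 1.95 pos [399.3 -10.1 230.1] rv [0.0018 0.0004 0.0045] sh [ 4.    0.54 13.01] rows 3.3/0.0 j [-0.32  0.03  1.84 -0.    1.27  0.31] F [0.2 0.6 0.5] g 1.003
```

>>> move_arm(
  series=[
    [0, 0, 0, 4, 0.6, 4, 1],
    [0, 0, 0, 4, 0.6, 4, 1],
    [0, 0, 0, 4, 0.6, 12, 1],
    [0, 0, 0, 4, 0.6, 17, 1],
    [0, 0, 0, 4, 0.6, 17, 1],
  ],
)

```text
time_s: 2.37
eef_pos: [427.7, 20.1, 64.1]
ee_rot: [0.001, 0.891, 0.454, 0.001]
force: [1.9, -0.9, -0.6]
grip_width: 1.005
```

```bash
python3 -c "
from h import *
go(425.7,19.9,6,-36.6)
c=capture('wrist'); crop(c,'w3',100,130,400,384,2.5)"
```

```text
t 2.37 pos [427.7  20.1  64.1] rv [ 0.0035 -0.0005  0.01  ] sh [-0.13 -0.17  5.81] rows 1.4/0.1 j [-0.23  0.33  1.98 -0.    0.83  0.4 ] F [ 1.9 -0.9 -0.6] g 1.005
```

View pics/w3.png

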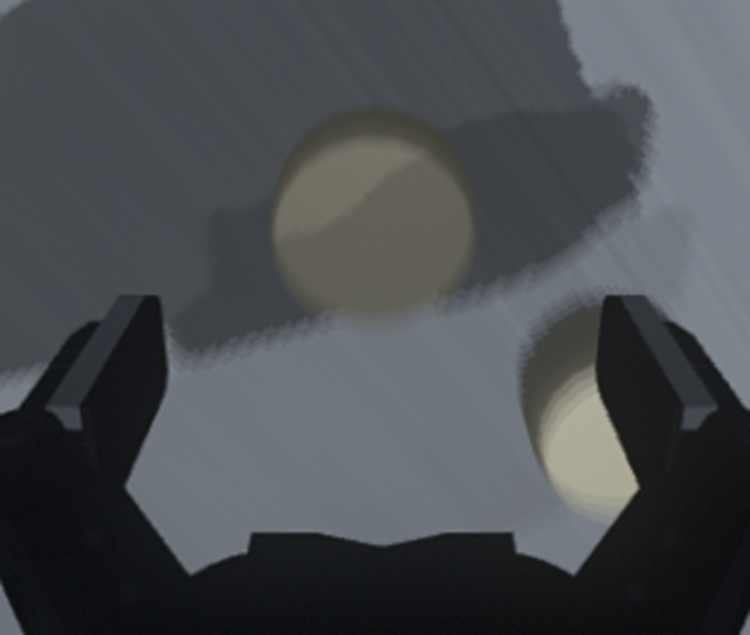

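>>> move_arm(
  series=[
    [0, 0, 0, -0.1, -0.1, 3, 1],
    [0, 0, 0, -0.1, -0.1, 5.8, 1],
    [0, 0, 0, -0.1, -0.1, 5.8, 1],
    [0, 0, 0, -0.1, -0.1, 5.8, 0.5],
    [0, 0, 0, -0.1, -0.1, 5.8, 0.5],
  ],
  grip_force=25,
)

```text
time_s: 2.83
eef_pos: [422.6, 20.8, 1.2]
ee_rot: [-0.002, 0.891, 0.454, -0.003]
force: [0.0, -0.6, 0.3]
grip_width: 0.747
```

>>> move_arm(
  series=[
    [0, 0, 0, 0, 0, 0, 0.3],
    [0, 0, 0, 0, 0, 0, 0.3],
    [0, 0, 0, 0, 0, 0, 0.3],
    [0, 0, 0, 0, 0, 0, 0.3],
  ],
)

```text
time_s: 3.17
eef_pos: [423.6, 20.7, 2.7]
ee_rot: [-0.001, 0.891, 0.454, -0.002]
force: [-1.7, 2.0, 12.8]
grip_width: 0.643
```

```bash
python3 -c "
from h import *
go(425.7,19.9,6,-36.6)
c=capture('wrist'); crop(c,'w4',100,130,400,384,2.5)"
```

```text
t 3.17 pos [423.6  20.7   2.7] rv [-0.0037  0.0024  0.0109] sh [ 0.06  0.22 -0.33] rows 0.1/0.1 j [-0.23  0.46  2.02 -0.    0.67  0.4 ] F [-1.7  2.  12.8] g 0.643
```

View pics/w4.png

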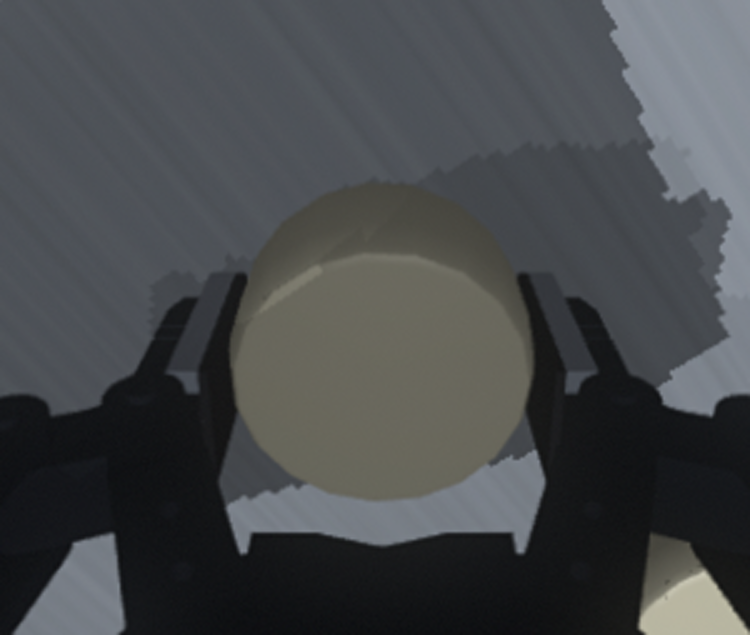

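>>> move_arm(
  series=[
    [0, 0, 0, 0, 0, -4, 0.3],
    [0, 0, 0, 0, 0, -8, 0.3],
    [0, 0, 0, 0, 0, -9, 0.3],
    [0, 0, 0, 0, 0, -9, 0.3],
  ],
)

```text
time_s: 3.55
eef_pos: [425.6, 20.4, 95.8]
ee_rot: [0.001, 0.891, 0.454, 0.001]
force: [-0.4, -0.5, -0.7]
grip_width: 0.643
```

```bash
python3 -c "
from h import *
go(503.7,295.2,92,-36.6)
c=capture('wrist'); crop(c,'w5',100,130,400,384,2)"
```

```text
t 3.55 pos [425.6  20.4  95.8] rv [ 0.0026 -0.0002  0.0112] sh [26.83 -9.82  0.37] rows 6.9/0.1 j [-0.23  0.27  1.95 -0.    0.91  0.4 ] F [-0.4 -0.5 -0.7] g 0.643
```

View pics/w5.png

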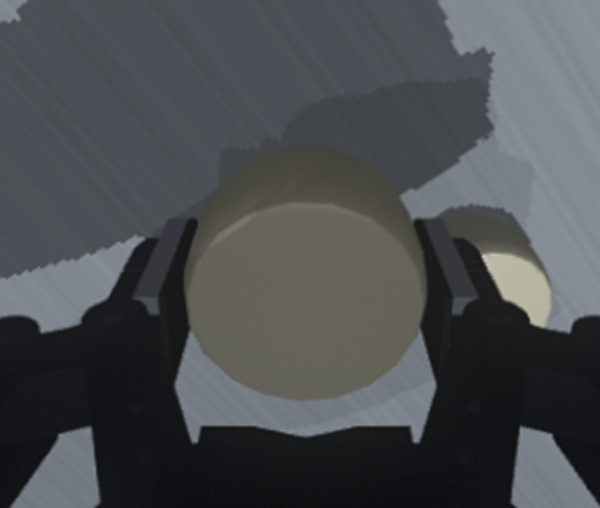

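>>> move_arm(
  series=[
    [0, 0, 0, 18, -6.6, 0, 0.3],
    [0, 0, 0, 18, -6.6, 0, 0.3],
    [0, 0, 0, 18, -6.6, 0, 0.3],
    [0, 0, 0, 18, -6.6, 0, 0.3],
    [0, 0, 0, 18, -6.6, 0, 0.3],
  ],
)

```text
time_s: 4.02
eef_pos: [476.4, 208.2, 92.2]
ee_rot: [-0.001, 0.89, 0.455, -0.002]
force: [-0.3, -0.2, -0.4]
grip_width: 0.646
```

```bash
python3 -c "
from h import *
go(503.7,295.2,92,-36.6)"
```

```text
t 4.02 pos [476.4 208.2  92.2] rv [-0.0025  0.0023  0.0127] sh [ 8.65 -2.88  0.  ] rows 2.2/0.1 j [0.19 0.46 1.68 0.   1.   0.81] F [-0.3 -0.2 -0.4] g 0.646
```

>>> move_arm(
  series=[
    [0, 0, 0, 8.7, -2.9, 0, 0.3],
    [0, 0, 0, 8.7, -2.9, 0, 0.3],
    [0, 0, 0, 8.7, -2.9, 0, 0.3],
    [0, 0, 0, 8.7, -2.9, 0, 0.3],
    [0, 0, 0, 8.7, -2.9, 0, 0.3],
  ],
)

```text
time_s: 4.43
eef_pos: [502.9, 295.6, 90.2]
ee_rot: [-0.001, 0.89, 0.455, -0.003]
force: [0.0, -1.2, 0.1]
grip_width: 0.641
```

```bash
python3 -c "
from h import *
go(503.7,295.2,22,-36.6)
c=capture('wrist'); crop(c,'w6',0,0,512,384,1.5)"
```

```text
t 4.43 pos [502.9 295.6  90.2] rv [-0.0041  0.005   0.0138] sh [0.05 0.12 6.82] rows 1.6/0.1 j [0.33 0.58 1.48 0.   1.08 0.96] F [ 0.  -1.2  0.1] g 0.641
```

View pics/w6.png

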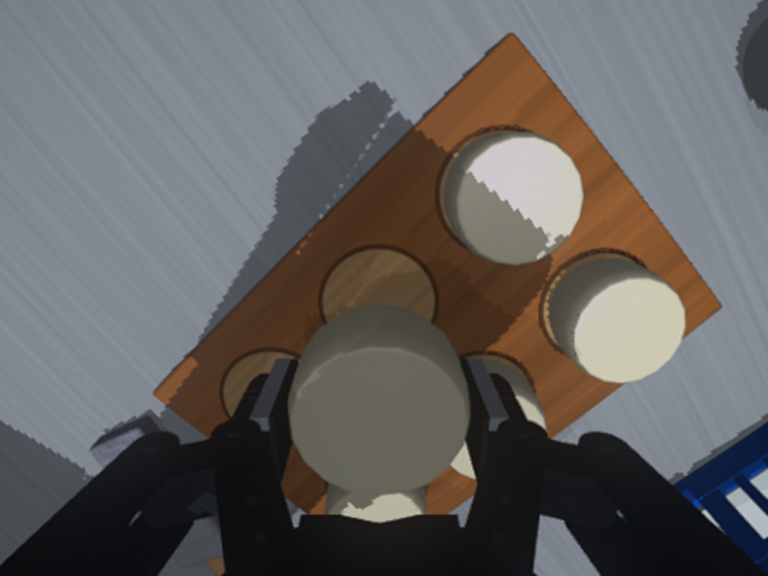

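```bash
python3 -c "
from h import *
c=capture('wrist')
print(proj(c,[[503.5,295.2,15]])*1.5)
a=np.linspace(0,6.283,13)
print((proj(c,np.c_[503.5+31*np.cos(a),295.2+31*np.sin(a),15+0*a])*1.5).round(0).tolist())"
```

```text
[[381.11877347 298.59271685]]
[[432.0, 264.0], [407.0, 244.0], [375.0, 239.0], [344.0, 250.0], [325.0, 275.0], [321.0, 304.0], [333.0, 331.0], [357.0, 349.0], [387.0, 353.0], [415.0, 344.0], [436.0, 322.0], [442.0, 293.0], [432.0, 264.0]]
```

>>> move_arm(
  series=[
    [0, 0, 0, 0.1, 0.1, 3, 0.3],
    [0, 0, 0, 0.1, 0.1, 5, 0.3],
    [0, 0, 0, 0.1, 0.1, 5, 0.3],
    [0, 0, 0, 0.1, 0.1, 5, 0.3],
  ],
)

```text
time_s: 4.87
eef_pos: [504.1, 293.7, 40.9]
ee_rot: [-0.001, 0.891, 0.454, -0.004]
force: [0.6, -0.8, 0.7]
grip_width: 0.638
```

```bash
python3 -c "
from h import *
go(503.7,295.2,20,-36.6)
c=capture('wrist'); crop(c,'w7',0,0,512,384,1.5)"
```

```text
t 4.87 pos [504.1 293.7  40.9] rv [-0.0045  0.0056  0.0107] sh [ 0.11 -0.11  2.09] rows 0.5/0.1 j [0.33 0.65 1.51 0.   0.99 0.95] F [ 0.6 -0.8  0.7] g 0.638
```

View pics/w7.png

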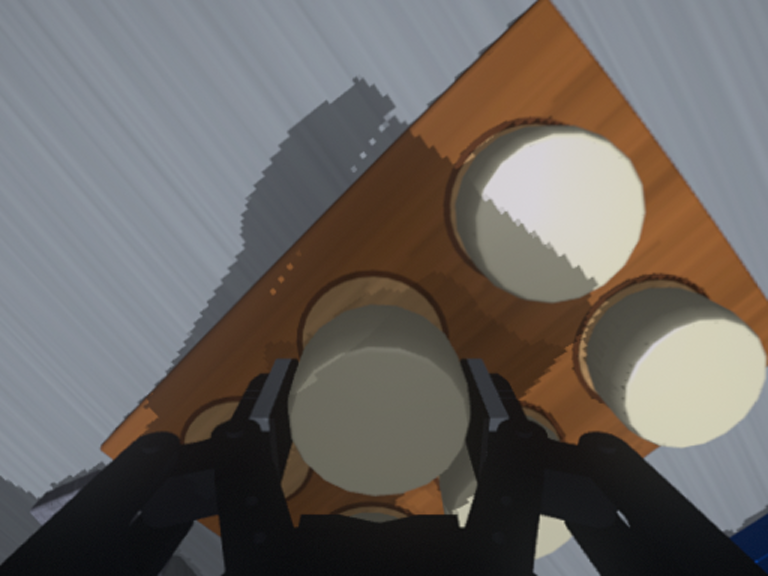

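>>> move_arm(
  series=[
    [0, 0, 0, 0, -0.1, 1.5, 0.3],
    [0, 0, 0, 0, -0.1, 2.2, 0.3],
    [0, 0, 0, 0, -0.1, 2.2, 0.3],
    [0, 0, 0, 0, -0.1, 2.2, 0.3],
  ],
)

```text
time_s: 5.25
eef_pos: [504.2, 294.7, 20.8]
ee_rot: [-0.001, 0.891, 0.454, -0.002]
force: [0.0, 1.1, -1.2]
grip_width: 0.642
```

```bash
python3 -c "
from h import *
go(503.7,295.2,18,-36.6)
c=capture('wrist'); crop(c,'w8',0,0,512,384,1.5)"
```

```text
t 5.25 pos [504.2 294.7  20.8] rv [-0.0027  0.003   0.0108] sh [ 0.01 -0.07  0.28] rows 0.1/0.1 j [0.33 0.68 1.52 0.   0.94 0.96] F [ 0.   1.1 -1.2] g 0.642
```

View pics/w8.png

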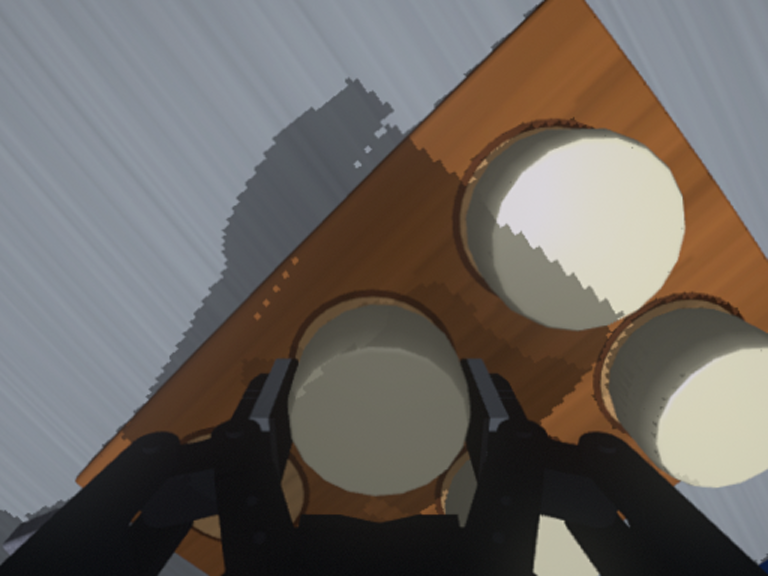

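>>> move_arm(
  series=[
    [0, 0, 0, 0, -0.1, 0.2, 0.3],
    [0, 0, 0, 0, -0.1, 0.3, 0.3],
    [0, 0, 0, 0, -0.1, 0.3, 0.3],
  ],
)

```text
time_s: 5.55
eef_pos: [503.6, 295.5, 18.2]
ee_rot: [-0.0, 0.891, 0.454, -0.002]
force: [-0.4, -0.1, -0.4]
grip_width: 0.643
```

>>> move_arm(
  series=[
    [0, 0, 0, 0, 0, 0, 0.8],
    [0, 0, 0, 0, 0, 0, 0.8],
    [0, 0, 0, 0, 0, 0, 0.85],
    [0, 0, 0, 0, 0, -3, 0.9],
    [0, 0, 0, 0, 0, -8, 0.9],
  ],
)

```text
time_s: 5.97
eef_pos: [502.0, 294.7, 87.7]
ee_rot: [-0.001, 0.891, 0.454, -0.005]
force: [0.8, 0.2, -0.4]
grip_width: 0.902
```

```bash
python3 -c "
from h import *
go(447,-76,92,-36.6)
c=capture('wrist'); crop(c,'w9',0,0,512,384,1.5)"
```

```text
t 5.97 pos [502.  294.7  87.7] rv [-0.0064  0.0084  0.0108] sh [-33.23  17.33  -0.27] rows 9.0/0.1 j [0.33 0.59 1.48 0.   1.08 0.96] F [ 0.8  0.2 -0.4] g 0.902
```

View pics/w9.png

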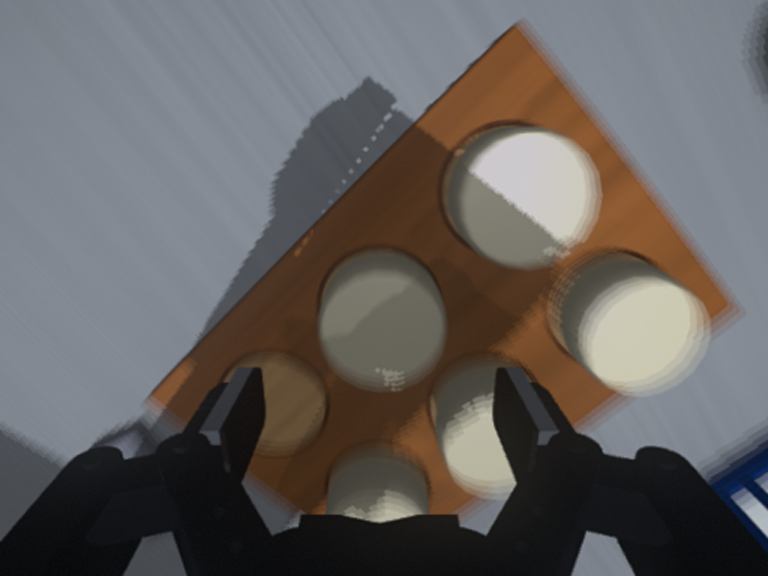

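>>> move_arm(
  series=[
    [0, 0, 0, -18, 9.4, -0.5, 1],
    [0, 0, 0, -18, 9.4, -0.5, 1],
    [0, 0, 0, -18, 9.4, -0.5, 1],
    [0, 0, 0, -18, 9.4, -0.5, 1],
    [0, 0, 0, -18, 9.4, -0.5, 1],
  ],
)

```text
time_s: 6.43
eef_pos: [476.3, 93.5, 103.1]
ee_rot: [0.001, 0.891, 0.454, 0.003]
force: [0.9, -0.3, 0.5]
grip_width: 1.001
```

```bash
python3 -c "
from h import *
go(447,-76,92,-36.6)"
```

```text
t 6.43 pos [476.3  93.5 103.1] rv [ 0.004  -0.0056  0.0111] sh [-15.45   7.58   1.05] rows 4.1/0.1 j [-0.05  0.37  1.78  0.    0.98  0.58] F [ 0.9 -0.3  0.5] g 1.001
```

>>> move_arm(
  series=[
    [0, 0, 0, -15.5, 7.6, 0.8, 1],
    [0, 0, 0, -15.5, 7.6, 0.8, 1],
    [0, 0, 0, -15.5, 7.6, 0.8, 1],
    [0, 0, 0, -15.5, 7.6, 0.8, 1],
    [0, 0, 0, -15.5, 7.6, 0.8, 1],
  ],
)

```text
time_s: 6.85
eef_pos: [446.3, -81.3, 94.6]
ee_rot: [0.001, 0.892, 0.452, 0.003]
force: [-0.1, 0.1, 0.1]
grip_width: 0.998
```

```bash
python3 -c "
from h import *
go(447,-76,8,-36.6)
c=capture('wrist'); crop(c,'w10',0,0,512,384,1.5)
go(447,-76,8,-36.6)
c=capture('wrist')
a=np.linspace(0,6.283,9)
print((proj(c,np.c_[447+28*np.cos(a),-76+28*np.sin(a),34+0*a])*1.5).round(0).tolist())
t=capture('top'); crop(t,'t4',95,145,285,255,4)"
```

```text
t 6.85 pos [446.3 -81.3  94.6] rv [ 0.0055 -0.005   0.0066] sh [ 0.43 -0.3   8.66] rows 2.1/0.1 j [-0.44  0.32  1.88  0.    0.93  0.19] F [-0.1  0.1  0.1] g 0.998
t 6.90 pos [446.5 -80.2  94.6] rv [ 0.005  -0.0053  0.0063] sh [ 0.32 -0.26  8.66] rows 2.1/0.1 j [-0.44  0.32  1.88  0.01  0.93  0.19] F [0.6 0.2 0.4] g 1.001
[[424.0, 271.0], [385.0, 247.0], [339.0, 258.0], [317.0, 296.0], [329.0, 336.0], [367.0, 357.0], [409.0, 347.0], [433.0, 313.0], [424.0, 271.0]]
```

View pics/w10.png

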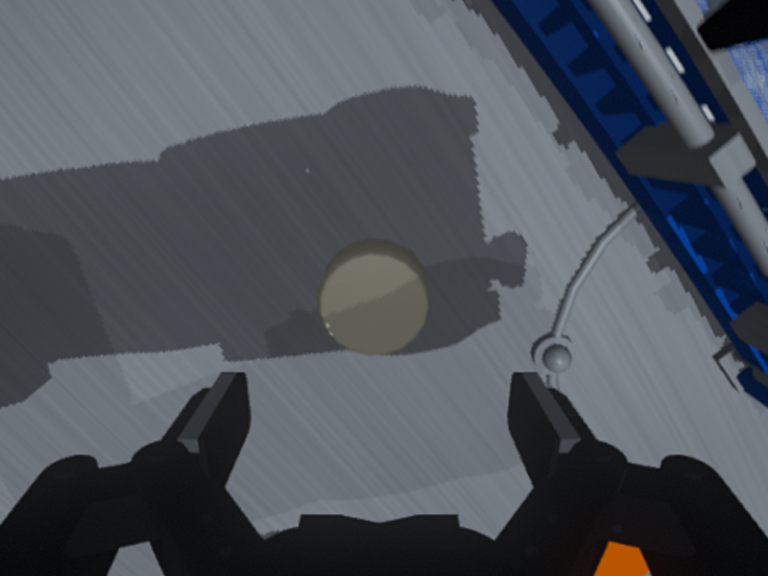

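View pics/t4.png

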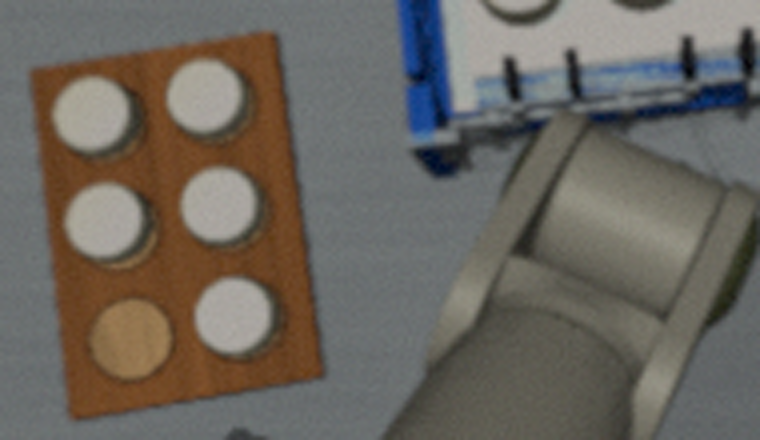

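>>> move_arm(
  series=[
    [0, 0, 0, 0.3, -0.2, 4, 1],
    [0, 0, 0, 0.3, -0.2, 7.5, 1],
    [0, 0, 0, 0.3, -0.2, 8.6, 1],
    [0, 0, 0, 0.3, -0.2, 8.6, 1],
    [0, 0, 0, 0.3, -0.2, 8.6, 0.5],
  ],
)

```text
time_s: 7.42
eef_pos: [447.9, -71.8, 8.7]
ee_rot: [0.0, 0.891, 0.454, 0.003]
force: [-0.4, -0.6, 1.0]
grip_width: 0.883
```

>>> move_arm(
  series=[
    [0, 0, 0, 0, 0, 0, 0.3],
    [0, 0, 0, 0, 0, 0, 0.3],
    [0, 0, 0, 0, 0, 0, 0.3],
    [0, 0, 0, 0, 0, 0, 0.3],
    [0, 0, 0, 0, 0, 0, 0.3],
  ],
)

```text
time_s: 7.83
eef_pos: [449.0, -71.5, 10.3]
ee_rot: [0.001, 0.891, 0.454, 0.005]
force: [0.6, 3.4, 6.2]
grip_width: 0.641
```

```bash
python3 -c "
from h import *
go(447,-76,8,-36.6)"
```

```text
t 7.83 pos [449.  -71.5  10.3] rv [ 0.0064 -0.0071  0.0113] sh [-0.48  0.1   0.22] rows 0.1/0.1 j [-0.42  0.48  1.94  0.01  0.71  0.2 ] F [0.6 3.4 6.2] g 0.641
```

>>> move_arm(
  series=[
    [0, 0, 0, 0, 0, -4, 0.3],
    [0, 0, 0, 0, 0, -8, 0.3],
    [0, 0, 0, 0, 0, -8, 0.3],
    [0, 0, 0, 0, 0, -8, 0.3],
  ],
)

```text
time_s: 8.17
eef_pos: [449.5, -72.0, 92.8]
ee_rot: [0.004, 0.891, 0.455, 0.006]
force: [-1.1, 0.4, -0.8]
grip_width: 0.636
```

```bash
python3 -c "
from h import *
c=capture('wrist'); crop(c,'w11',0,0,512,384,1.5)
go(425.5,284,98,-36.6)"
```

```text
t 8.22 pos [448.5 -71.6  91.2] rv [ 0.0087 -0.0076  0.0116] sh [ 27.45 -22.73  -0.67] rows 8.5/0.1 j [-0.42  0.33  1.89  0.01  0.92  0.2 ] F [ 1.  -0.1 -0.3] g 0.633
```

View pics/w11.png

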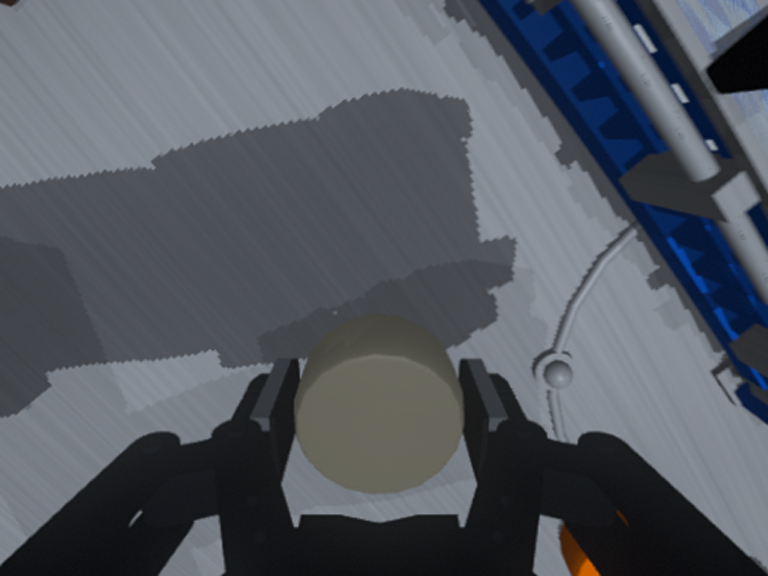

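```bash
python3 -c "
from h import *
W=capture('wrist'); s=ctrl.sense(); q=s['ee_rot']; R=Ro.from_quat([q[1],q[2],q[3],q[0]]).as_matrix();p=s['eef_pos']
a=np.linspace(0,6.283,73)
for z in (-31.3,-23.7):
  for x in (-6,-3,0,3):
    P=np.c_[x+28*np.cos(a),28*np.sin(a),z+0*a]@R.T+p
    u=proj(W,P)*1.5; print(z,x,u.min(0).round(),u.max(0).round())
"
```

```text
-31.3 -6 [285. 358.] [475. 516.]
-31.3 -3 [284. 348.] [476. 509.]
-31.3 0 [283. 338.] [477. 501.]
-31.3 3 [283. 327.] [478. 494.]
-23.7 -6 [289. 346.] [470. 498.]
-23.7 -3 [289. 336.] [471. 491.]
-23.7 0 [288. 326.] [472. 484.]
-23.7 3 [287. 317.] [472. 477.]
```

>>> move_arm(
  series=[
    [0, 0, 0, 16, -13.2, -0.6, 0.3],
    [0, 0, 0, 16, -13.2, -0.6, 0.3],
    [0, 0, 0, 16, -13.2, -0.6, 0.3],
    [0, 0, 0, 16, -13.2, -0.6, 0.3],
    [0, 0, 0, 16, -13.2, -0.6, 0.3],
  ],
)

```text
time_s: 8.68
eef_pos: [433.8, 137.5, 95.7]
ee_rot: [0.001, 0.891, 0.454, 0.004]
force: [1.1, -1.0, -0.5]
grip_width: 0.641
```

```bash
python3 -c "
from h import *
go(428.4,288,98,-36.6)"
```

```text
t 8.68 pos [433.8 137.5  95.7] rv [ 0.0048 -0.0059  0.0111] sh [11.87 -9.27 -0.21] rows 3.6/0.1 j [0.05 0.33 1.88 0.   0.93 0.67] F [ 1.1 -1.  -0.5] g 0.641
```

>>> move_arm(
  series=[
    [0, 0, 0, 11.9, -9.3, -0.2, 0.3],
    [0, 0, 0, 11.9, -9.3, -0.2, 0.3],
    [0, 0, 0, 11.9, -9.3, -0.2, 0.3],
    [0, 0, 0, 11.9, -9.3, -0.2, 0.3],
    [0, 0, 0, 11.9, -9.3, 1, 0.3],
  ],
)

```text
time_s: 9.1
eef_pos: [428.1, 293.0, 86.3]
ee_rot: [0.001, 0.89, 0.456, 0.005]
force: [0.9, -0.5, -0.3]
grip_width: 0.637
```

```bash
python3 -c "
from h import *
go(428.4,288,45,-36.6)"
```

```text
t 9.10 pos [428.1 293.   86.3] rv [ 0.0055 -0.0085  0.0157] sh [-0.42  0.29  4.13] rows 1.0/0.1 j [ 0.37  0.46  1.7  -0.    0.97  1.  ] F [ 0.9 -0.5 -0.3] g 0.637
```

>>> move_arm(
  series=[
    [0, 0, 0, -0.4, 0.3, 2, 0.3],
    [0, 0, 0, -0.4, 0.3, 4.1, 0.3],
    [0, 0, 0, -0.4, 0.3, 4.1, 0.3],
    [0, 0, 0, -0.4, 0.3, 4.1, 0.3],
  ],
)

```text
time_s: 9.43
eef_pos: [427.7, 287.8, 44.2]
ee_rot: [0.0, 0.89, 0.456, 0.003]
force: [0.6, 0.2, -0.6]
grip_width: 0.637
```

```bash
python3 -c "
from h import *
go(428.4,288,26,-36.6)
c=capture('wrist'); crop(c,'w12',0,0,512,384,1.5)"
```

```text
t 9.43 pos [427.7 287.8  44.2] rv [ 0.0035 -0.0055  0.0156] sh [0.05 0.04 1.82] rows 0.4/0.1 j [0.36 0.52 1.74 0.   0.88 0.99] F [ 0.6  0.2 -0.6] g 0.637
```

View pics/w12.png

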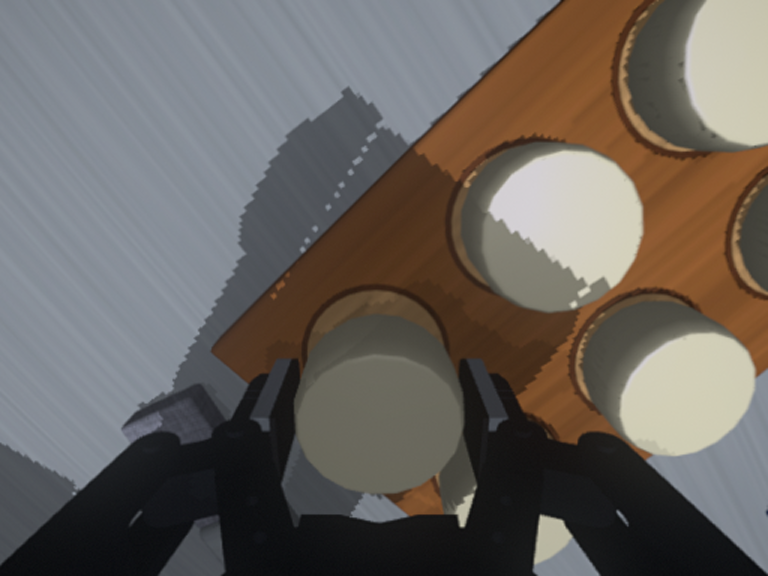

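>>> move_arm(
  series=[
    [0, 0, 0, 0, -0.1, 1.2, 0.3],
    [0, 0, 0, 0, -0.1, 1.7, 0.3],
    [0, 0, 0, 0, -0.1, 1.7, 0.3],
    [0, 0, 0, 0, -0.1, 1.8, 0.3],
  ],
)

```text
time_s: 9.82
eef_pos: [428.2, 288.8, 28.0]
ee_rot: [0.001, 0.89, 0.456, 0.005]
force: [-0.3, -0.4, 0.7]
grip_width: 0.637
```

```bash
python3 -c "
from h import *
go(428.4,288,26,-36.6)
c=capture('wrist'); crop(c,'w13',0,0,512,384,1.5)"
```

```text
t 9.82 pos [428.2 288.8  28. ] rv [ 0.0054 -0.0084  0.0153] sh [-0.05  0.06  0.2 ] rows 0.1/0.1 j [0.37 0.55 1.75 0.   0.84 0.99] F [-0.3 -0.4  0.7] g 0.637
```

View pics/w13.png

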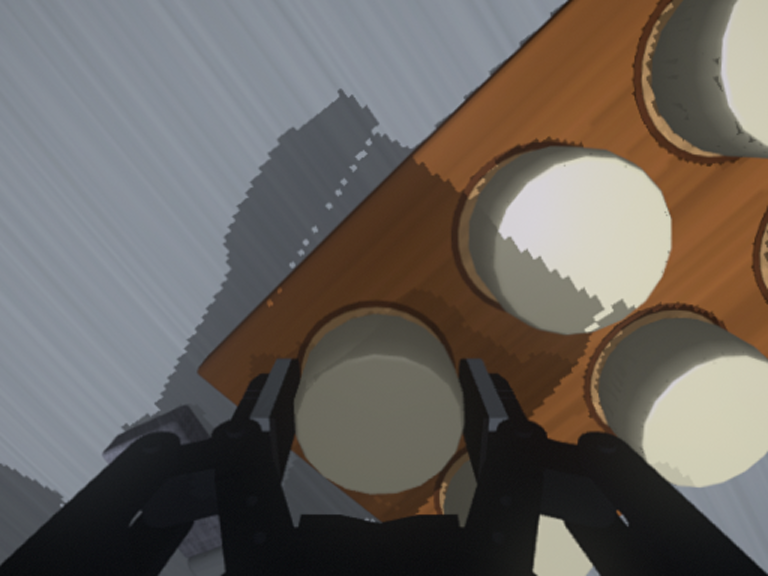

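>>> move_arm(
  series=[
    [0, 0, 0, -0.1, 0, 0.25, 0.3],
    [0, 0, 0, -0.1, 0, 0.3, 0.3],
    [0, 0, 0, -0.1, 0, 0.3, 0.3],
    [0, 0, 0, -0.1, 0, 0.3, 0.3],
  ],
)

```text
time_s: 10.2
eef_pos: [427.8, 288.0, 25.3]
ee_rot: [0.001, 0.89, 0.456, 0.005]
force: [-0.9, -2.0, 4.4]
grip_width: 0.64
```

>>> move_arm(
  series=[
    [0, 0, 0, 0, 0, 0, 0.8],
    [0, 0, 0, 0, 0, 0, 0.8],
    [0, 0, 0, 0, 0, 0, 0.85],
    [0, 0, 0, 0, 0, -4, 0.9],
    [0, 0, 0, 0, 0, -10, 0.9],
  ],
)

```text
time_s: 10.62
eef_pos: [425.6, 287.1, 106.1]
ee_rot: [0.0, 0.89, 0.456, 0.002]
force: [1.0, -0.4, 0.9]
grip_width: 0.901
```

```bash
python3 -c "
from h import *
go(500,-80,265,-84)
c=capture('wrist'); crop(c,'w14',0,0,512,384,1.5)
t=capture('top'); crop(t,'t5',95,145,285,255,4)"
```

```text
t 10.62 pos [425.6 287.1 106.1] rv [ 0.0009 -0.0049  0.8426] sh [-25.39  27.51 -15.91] rows 9.8/6.7 j [ 0.36  0.42  1.7  -0.    1.02  0.99] F [ 1.  -0.4  0.9] g 0.901
```

View pics/w14.png

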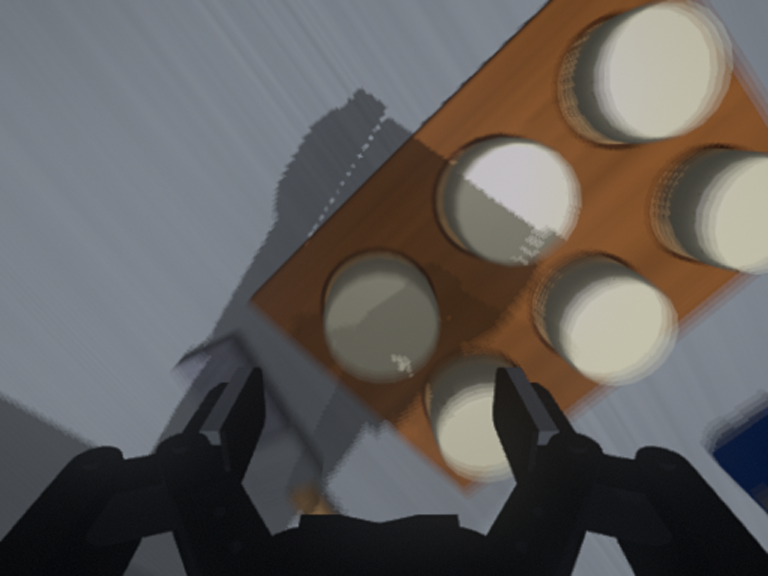

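>>> move_arm(
  series=[
    [0, 0, 0.2, -4, 4, -12, 1],
    [0, 0, 0.4, -12, 12, -16, 1],
    [0, 0, 0.6, -12, 12, -16, 1],
    [0, 0, 0.6, -12, 12, -16, 1],
    [0, 0, 0.6, -12, 12, -16, 1],
  ],
)

```text
time_s: 11.13
eef_pos: [449.8, 142.9, 252.6]
ee_rot: [-0.002, 0.985, 0.17, 0.01]
force: [0.9, -0.0, -0.4]
grip_width: 1.0
```

```bash
python3 -c "
from h import *
t=capture('top'); crop(t,'t5',95,145,285,255,4)
go(460,-80,265,-84)"
```

```text
t 11.18 pos [452.6 138.9 257.7] rv [ 0.0006 -0.0286  0.2289] sh [-6.45 20.92 -0.84] rows 5.3/1.8 j [0.05 0.16 1.62 0.   1.33 1.28] F [ 2.1 -3.7  4.9] g 0.997
```

View pics/t5.png

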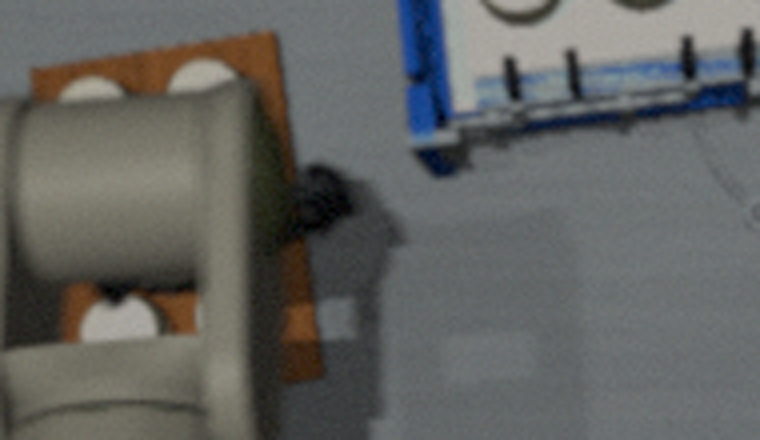

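>>> move_arm(
  series=[
    [0, -0.02, 0.23, -6.4, 20.9, -1, 1],
    [0, -0.02, 0.23, -6.4, 20.9, -1, 1],
    [0, -0.02, 0.23, -6.4, 20.9, -1, 1],
    [0, -0.02, 0.23, -6.4, 20.9, -1, 1],
    [0, -0.02, 0.23, -6.4, 20.9, -1, 1],
  ],
)

```text
time_s: 11.6
eef_pos: [459.2, -65.2, 265.5]
ee_rot: [-0.0, 0.999, 0.052, 0.004]
force: [1.3, 0.1, 0.2]
grip_width: 1.002
```

>>> move_arm(
  series=[
    [0, 0, 0, 0, 0, 0, 1],
    [0, 0, 0, 0, 0, 0, 1],
  ],
)

```text
time_s: 11.77
eef_pos: [459.1, -66.9, 265.1]
ee_rot: [-0.001, 0.999, 0.05, 0.004]
force: [-0.3, 0.2, -0.2]
grip_width: 1.0
```

```bash
python3 -c "
from h import *
import pickle
go(460,-80,265,-84)
c=capture('wrist'); crop(c,'w15',0,0,512,384,1.5)
pickle.dump(c,open('w15.pkl','wb'))
t=capture('top'); crop(t,'t6',95,145,285,255,4)"
```

```text
t 11.77 pos [459.1 -66.9 265.1] rv [-0.0008 -0.0082 -0.0045] sh [-0.04  1.31  0.01] rows 0.3/0.1 j [-0.4   0.15  1.62  0.    1.37  1.07] F [-0.3  0.2 -0.2] g 1.0
```

View pics/w15.png

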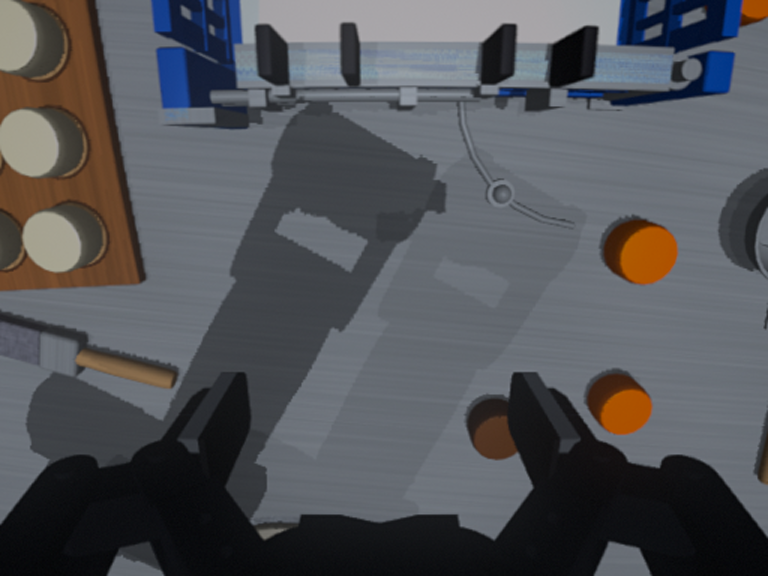

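View pics/t6.png

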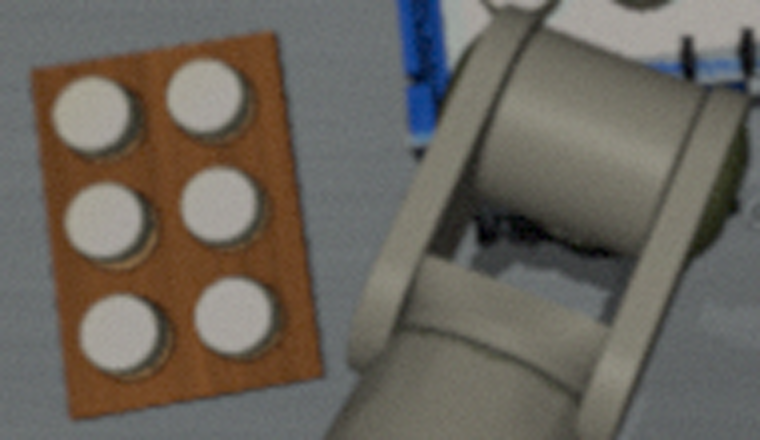

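```bash
python3 -c "
import pickle
from h import *
c=pickle.load(open('w15.pkl','rb')); crop(c,'w15a',150,5,310,85,5);crop(c,'w15b',310,5,470,85,5)"
```

```text
(no output)
```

View pics/w15a.png

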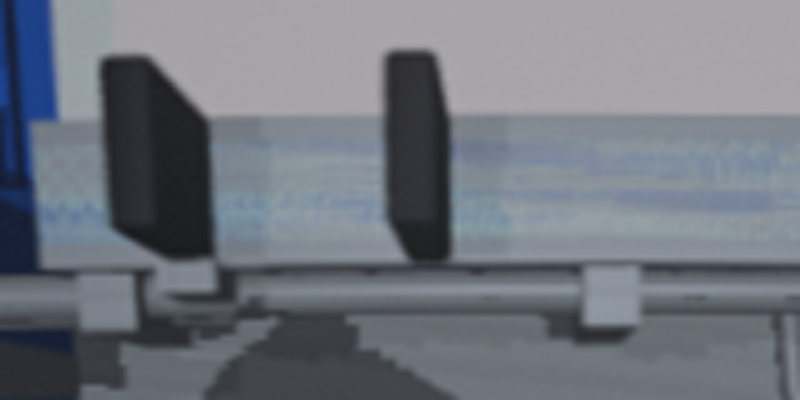

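View pics/w15b.png

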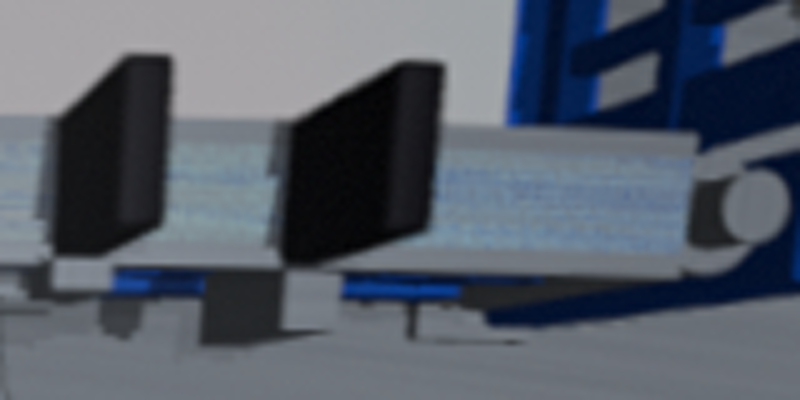

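```bash
python3 -c "
import pickle
from h import *
np.set_printoptions(precision=1,suppress=True)
c=pickle.load(open('w15.pkl','rb')); f=lambda X,Y,k,x0,y0:((X+.5)/k-.5+x0,(Y+.5)/k-.5+y0)
T=capture('top');S=capture('scene')
pts={'s2':f(130,141,5,150,5),'f2':f(412,136,5,150,5),'s1':f(145,139,5,310,5),'f1':f(416,145,5,310,5)}
P={k:atz(c,*v,170) for k,v in pts.items()}; print(P)
h=f(755,205,5,310,5); print('hinge',atz(c,*h,125),tri([(c,*h),(T,*f(630,434,5,185,70)),(S,*f(224,76,4,140,170))]))
u=P['s2']-P['f1'];L=np.linalg.norm(u);u/=L;print('u',u,L,'expected 159', np.degrees(np.arctan2(u[1],u[0])))
for k in P: print(k,(P[k]-P['f1'])@u)
for k in P: print(k,'top proj',proj(T,[P[k]]), 'scene',proj(S,[P[k]]))
crop(T,'t7',205,140,300,190,8); crop(S,'s7',210,170,300,220,8)
"
```

```text
{'s2': array([573.7,  -0.2, 170. ]), 'f2': array([578.1, -40.6, 170. ]), 's1': array([ 585.9, -116.8,  170. ]), 'f1': array([ 590.2, -156.4,  170. ])}
hinge [ 599.4 -238.5  125. ] (array([ 599.7, -236.2,  127.2]), [np.float64(1.1606489354805465), np.float64(1.2647417575525197), np.float64(1.2831857785920306)])
u [-0.1  1.   0. ] 157.1125738331077 expected 159 96.01065493214728
s2 157.11257383310766
f2 116.51615168241315
s1 39.915022604645245
f1 0.0
s2 top proj [[222.1 164.3]] scene [[280.8 189.3]]
f2 top proj [[237.6 162.4]] scene [[265.2 186.7]]
s1 top proj [[266.7 158.9]] scene [[236.6 181.9]]
f1 top proj [[281.8 157. ]] scene [[222.1 179.5]]
```

View pics/s7.png

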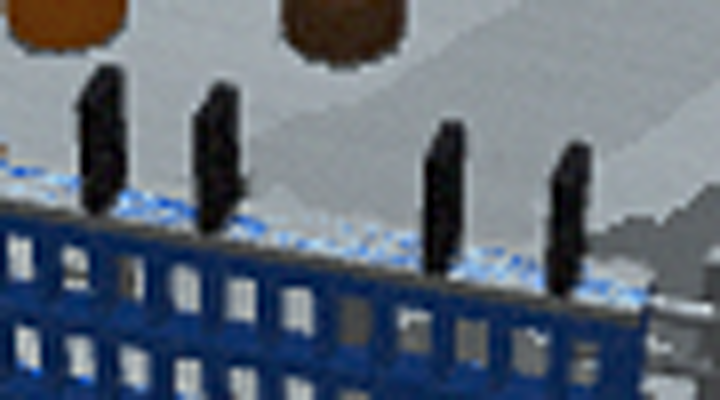

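```bash
python3 -c "
from h import *
go(589,-141.5,200,-84)"
```

```text
t 11.97 pos [459.2 -64.  265.4] rv [-0.0007 -0.0085  0.001 ] sh [12.04  9.08  6.64] rows 4.0/0.1 j [-0.39  0.15  1.62  0.    1.37  1.07] F [ 0.1  0.4 -0.1] g 0.998
```

>>> move_arm(
  series=[
    [0, -0.01, 0, 12, 9.1, 1, 1],
    [0, -0.01, 0, 12, 9.1, 2, 1],
    [0, -0.01, 0, 12, 9.1, 5, 1],
    [0, -0.01, 0, 12, 9.1, 6.6, 1],
    [0, -0.01, 0, 12, 9.1, 6.6, 1],
  ],
)

```text
time_s: 12.38
eef_pos: [589.6, -141.5, 193.4]
ee_rot: [-0.002, 0.999, 0.053, -0.005]
force: [-1.3, 1.2, -1.6]
grip_width: 1.001
```

>>> move_arm(
  series=[
    [0, 0, 0, 0, 0, 0, 1],
    [0, 0, 0, 0, 0, 0, 1],
  ],
)

```text
time_s: 12.55
eef_pos: [589.3, -140.1, 192.5]
ee_rot: [-0.003, 0.999, 0.054, -0.006]
force: [0.3, 0.2, -0.2]
grip_width: 1.001
```

```bash
python3 -c "
from h import *
go(589,-141.5,138,-84)
c=capture('wrist'); crop(c,'w16',0,0,512,384,1.5)
print(proj(c,[[589,-141.5,170],[589,-141.5,125]])*1.5)"
```

```text
t 12.55 pos [ 589.3 -140.1  192.5] rv [-0.0064  0.0109  0.0035] sh [0.01 0.18 5.45] rows 1.3/0.1 j [-0.43  0.53  1.28 -0.    1.34  1.04] F [ 0.3  0.2 -0.2] g 1.001
[[381.50254814 345.53651447]
 [381.41490983 304.75334593]]
```

View pics/w16.png

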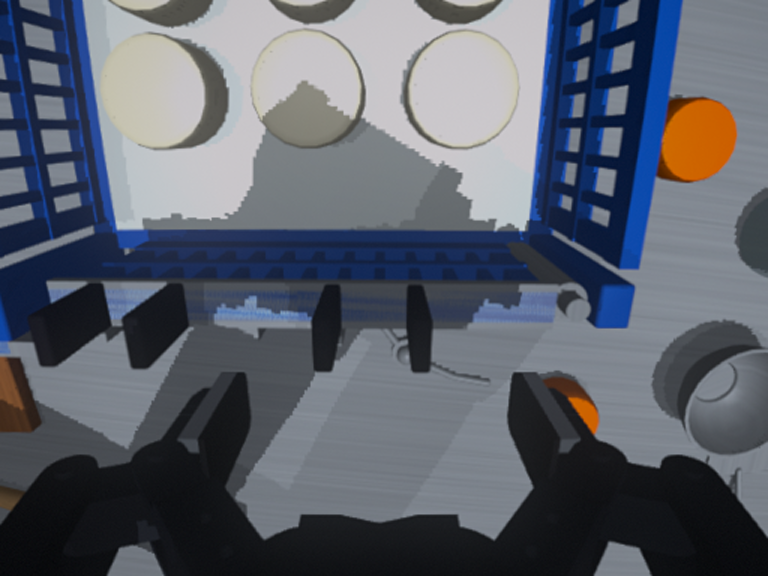

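>>> move_arm(
  series=[
    [0, 0.01, 0, 0, 0.1, 3, 1],
    [0, 0.01, 0, 0, 0.1, 5, 1],
    [0, 0.01, 0, 0, 0.1, 5.3, 1],
    [0, 0.01, 0, 0, 0.1, 5.3, 1],
  ],
)

```text
time_s: 12.93
eef_pos: [588.7, -140.3, 142.1]
ee_rot: [-0.002, 0.999, 0.054, 0.001]
force: [0.3, -0.9, -0.6]
grip_width: 1.004
```

```bash
python3 -c "
from h import *
go(589,-141.5,138,-84)
c=capture('wrist'); crop(c,'w17',0,0,512,384,1.5)"
```

```text
t 12.93 pos [ 588.7 -140.3  142.1] rv [-0.0049 -0.0015  0.0041] sh [0.01 0.12 0.41] rows 0.1/0.1 j [-0.43  0.56  1.36  0.01  1.22  1.03] F [ 0.3 -0.9 -0.6] g 1.004
```

View pics/w17.png

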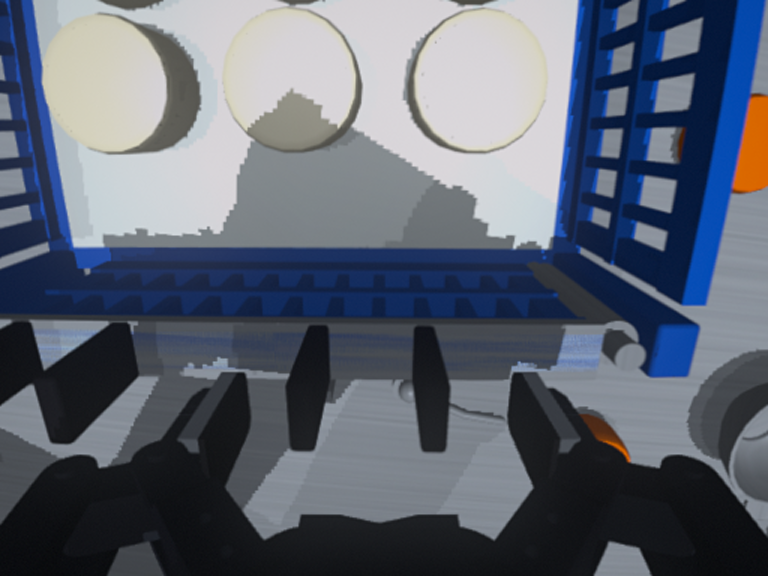

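>>> move_arm(
  series=[
    [0, 0, 0, 0, 0.1, 0.3, 0.5],
    [0, 0, 0, 0, 0.1, 0.3, 0.3],
    [0, 0, 0, 0, 0.1, 0.3, 0.3],
    [0, 0, 0, 0, 0.1, 0.3, 0.3],
    [0, 0, 0, 0, 0.1, 0.3, 0.3],
  ],
  grip_force=30,
)

```text
time_s: 13.4
eef_pos: [589.9, -142.0, 141.5]
ee_rot: [-0.001, 0.999, 0.054, 0.002]
force: [-1.5, 0.8, 6.3]
grip_width: 0.435
```

>>> move_arm(
  series=[
    [0, 0, 0, 0, 0, 0, 0.3],
    [0, 0, 0, 0, 0, 0, 0.3],
    [0, 0, 0, 0, 0, 0, 0.3],
    [0, 0, 0, 0, 0, 0, 0.3],
  ],
)

```text
time_s: 13.73
eef_pos: [589.9, -142.1, 141.5]
ee_rot: [-0.001, 0.999, 0.054, 0.002]
force: [-1.0, 0.3, 1.2]
grip_width: 0.434
```

```bash
python3 -c "
from h import *
go(589,-141.5,138,-84)
c=capture('wrist'); crop(c,'w18',0,0,512,384,1.5)"
```

```text
t 13.73 pos [ 589.9 -142.1  141.5] rv [-0.0027 -0.0049  0.0035] sh [-0.08 -0.06  0.35] rows 0.1/0.1 j [-0.43  0.57  1.36  0.01  1.21  1.03] F [-1.   0.3  1.2] g 0.434
```

View pics/w18.png

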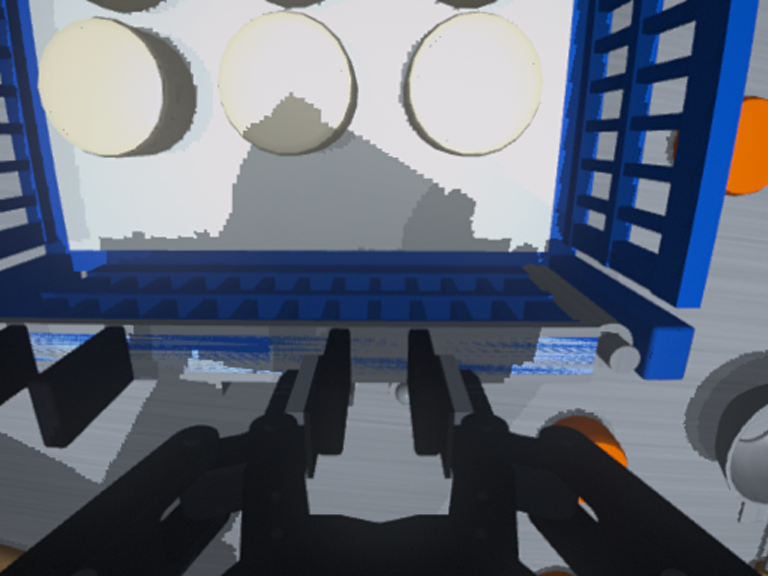

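>>> move_arm(
  series=[
    [0, 0, 0, 0, 0, 0, 1],
    [0, 0, 0, 0, 0, 0, 1],
    [0, 0, 0, 0, 0, 0, 1],
    [0, 0, 0, 0, 0, -3, 1],
    [0, 0, 0, 0, 0, -5.5, 1],
  ],
)

```text
time_s: 14.2
eef_pos: [589.3, -142.2, 196.8]
ee_rot: [-0.002, 0.999, 0.054, 0.002]
force: [1.1, 0.3, 0.2]
grip_width: 0.998
```

```bash
python3 -c "
from h import *
go(577,-26,198,-84)"
```

```text
t 14.20 pos [ 589.3 -142.2  196.8] rv [-0.0033 -0.0033  0.0037] sh [  0.03 -11.68  -0.08] rows 2.8/0.0 j [-0.43  0.52  1.29  0.    1.33  1.03] F [1.1 0.3 0.2] g 0.998
```

>>> move_arm(
  series=[
    [0, 0, 0, 0, -11.7, -0.2, 1],
    [0, 0, 0, 0, -11.7, -0.2, 1],
    [0, 0, 0, 0, -11.7, -0.2, 1],
    [0, 0, 0, 0, -11.7, -0.2, 1],
    [0, 0, 0, 0, -11.7, -0.2, 1],
  ],
)

```text
time_s: 14.62
eef_pos: [576.6, -24.6, 199.6]
ee_rot: [-0.001, 0.998, 0.056, 0.002]
force: [0.3, -0.8, -0.0]
grip_width: 1.0
```

```bash
python3 -c "
from h import *
go(577,-26,142,-84)
c=capture('wrist'); crop(c,'w19',0,0,512,384,1.5)"
```

```text
t 14.62 pos [576.6 -24.6 199.6] rv [-0.0028 -0.0039  0.0064] sh [-0.    0.16  5.76] rows 1.4/0.1 j [-0.25  0.45  1.39  0.    1.3   1.21] F [ 0.3 -0.8 -0. ] g 1.0
```

View pics/w19.png

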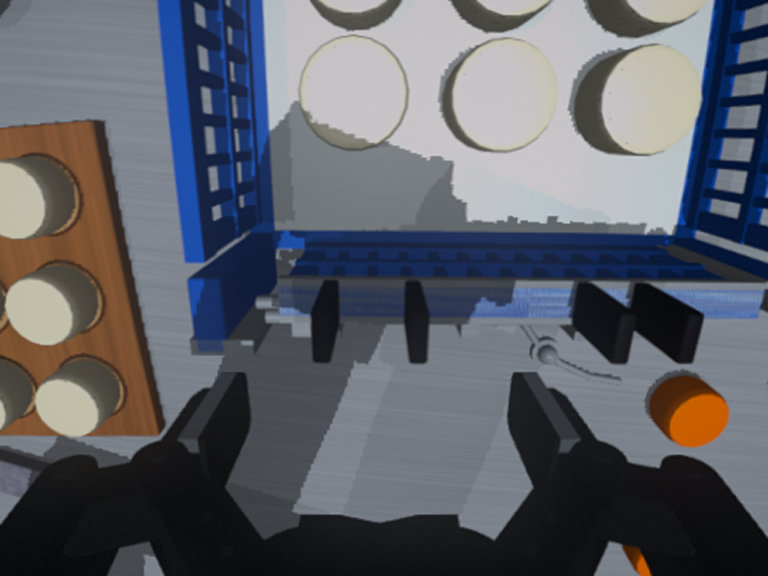

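>>> move_arm(
  series=[
    [0, 0, 0, 0, 0.1, 3, 1],
    [0, 0, 0, 0, 0.1, 5, 1],
    [0, 0, 0, 0, 0.1, 6, 1],
    [0, 0, 0, 0, 0.1, 6, 1],
    [0, 0, 0, 0, 0.1, 6, 1],
  ],
)

```text
time_s: 15.08
eef_pos: [577.4, -27.4, 139.8]
ee_rot: [-0.001, 0.999, 0.054, 0.002]
force: [-0.1, 0.4, 0.4]
grip_width: 0.998
```

>>> move_arm(
  series=[
    [0, 0, 0, 0, 0, 0, 0.5],
    [0, 0, 0, 0, 0, 0, 0.3],
    [0, 0, 0, 0, 0, 0, 0.3],
    [0, 0, 0, 0, 0, 0, 0.3],
    [0, 0, 0, 0, 0, 0, 0.3],
  ],
  grip_force=40,
)

```text
time_s: 15.5
eef_pos: [577.8, -26.0, 141.3]
ee_rot: [-0.003, 0.999, 0.054, 0.003]
force: [-2.4, 7.2, 10.0]
grip_width: 0.423
```

>>> move_arm(
  series=[
    [0, 0, 0, 0, 0, 0, 0.3],
    [0, 0, 0, 0, 0, 0, 0.3],
  ],
)

```text
time_s: 15.67
eef_pos: [577.7, -25.9, 141.4]
ee_rot: [-0.003, 0.999, 0.054, 0.003]
force: [0.9, 0.7, -0.7]
grip_width: 0.425
```

```bash
python3 -c "
from h import *
go(577,-26,140,-84)
c=capture('wrist'); crop(c,'w20',0,0,512,384,1.5)"
```

```text
t 15.67 pos [577.7 -25.9 141.4] rv [-0.0054 -0.0059  0.0031] sh [-0.07 -0.    0.13] rows 0.0/0.1 j [-0.25  0.51  1.46  0.01  1.17  1.21] F [ 0.9  0.7 -0.7] g 0.425
```

View pics/w20.png

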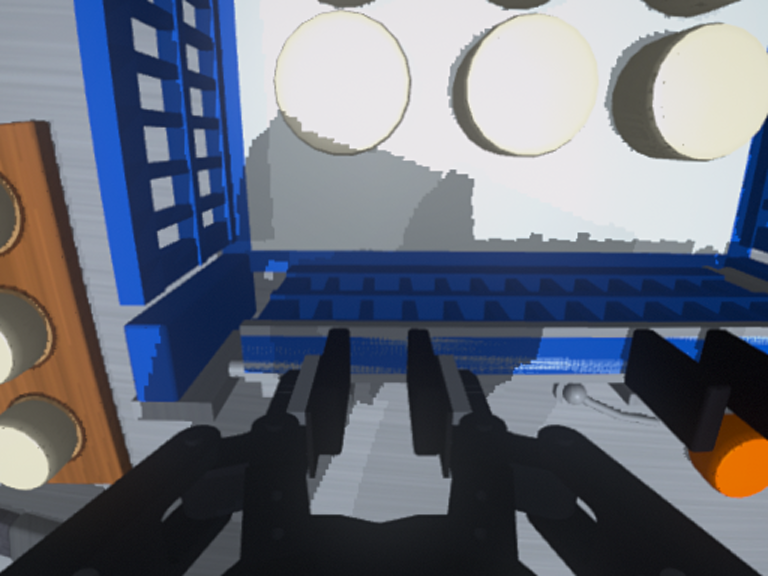

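>>> move_arm(
  series=[
    [0, 0, -0.08, -1.7, 0.07, 0, 0.2],
    [0, 0, -0.16, -3.4, 0.27, 0, 0.2],
    [0, 0, -0.24, -5.0, 0.6, 0, 0.2],
    [0, 0, -0.32, -6.6, 1.07, 0, 0.2],
    [0, 0, -0.4, -8.2, 1.67, 0, 0.2],
  ],
  grip_force=50,
)

```text
time_s: 16.13
eef_pos: [497.3, -51.3, 141.3]
ee_rot: [-0.003, 0.967, 0.253, 0.004]
force: [2.2, -2.8, 3.7]
grip_width: 0.42
```

```bash
cat >> h.py <<'E'
H=np.array([599.,-236.])
def sw(th,z=140):
    s=ctrl.sense();p=s["eef_pos"];v=p[:2]-H
    print("r %.1f ang-96=%.3f"%(np.linalg.norm(v),np.arctan2(v[1],v[0])-np.radians(95.8)), "dq",s["dq"].round(2))
    for t in np.atleast_1d(th):
        a=np.radians(95.8)+t; go(H[0]+211.2*np.cos(a),H[1]+211.2*np.sin(a),z,-84+np.degrees(t))
E
python3 -c "
from h import *
sw([.4,.5,.6,.7,.8])
c=capture('wrist'); crop(c,'w21',0,0,512,384,1.5)"
```

```text
r 210.8 ang-96=0.402 dq [-0.31 -0.35  0.5  -0.01 -0.17 -1.26]
t 16.13 pos [497.3 -51.3 141.3] rv [-0.0032 -0.0081  0.0066] sh [ 0.04 -0.04  0.13] rows 0.0/0.1 j [-0.34  0.35  1.7   0.01  1.09  0.71] F [ 2.2 -2.8  3.7] g 0.42
t 16.13 pos [497.3 -51.3 141.3] rv [-0.0028 -0.0083 -0.0934] sh [-2.07  0.05  0.12] rows 0.5/0.8 j [-0.34  0.35  1.7   0.01  1.09  0.71] F [ 2.2 -2.8  3.7] g 0.42
t 16.13 pos [497.3 -51.3 141.3] rv [-0.0024 -0.0084 -0.1934] sh [-4.16  0.34  0.1 ] rows 1.0/1.5 j [-0.34  0.35  1.7   0.01  1.09  0.71] F [ 2.2 -2.8  3.7] g 0.42
t 16.13 pos [497.3 -51.3 141.3] rv [-0.0019 -0.0085 -0.2934] sh [-6.21  0.84  0.08] rows 1.5/2.3 j [-0.34  0.35  1.7   0.01  1.09  0.71] F [ 2.2 -2.8  3.7] g 0.42
t 16.13 pos [497.3 -51.3 141.3] rv [-0.0015 -0.0086 -0.3934] sh [-8.2   1.55  0.06] rows 2.0/3.1 j [-0.34  0.35  1.7   0.01  1.09  0.71] F [ 2.2 -2.8  3.7] g 0.42
```

View pics/w21.png

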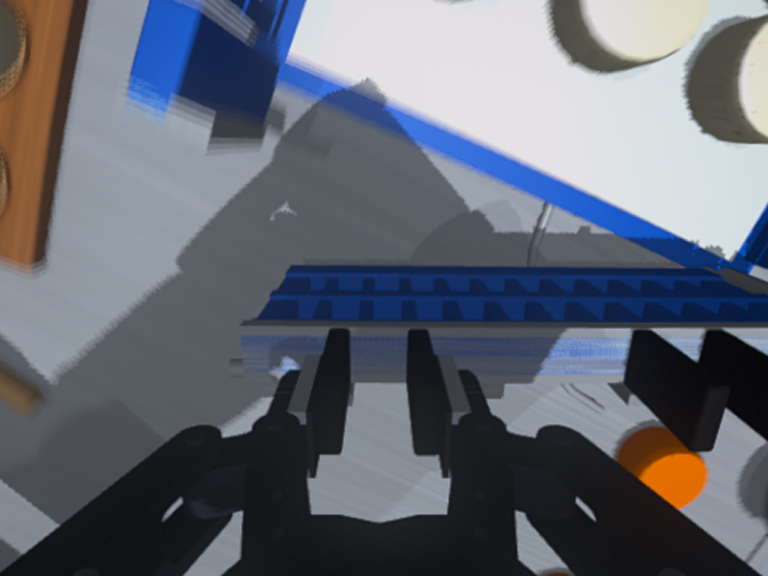

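Swinging freely; the gate follows. Same again through the detent.

>>> move_arm(
  series=[
    [0, 0, -0.08, -1.7, 0.05, 0.1, 0.2],
    [0, 0, -0.16, -3.4, 0.25, 0.1, 0.2],
    [0, 0, -0.24, -5.0, 0.6, 0.1, 0.2],
    [0, 0, -0.32, -6.6, 1.07, 0.1, 0.2],
    [0, 0, -0.4, -8.2, 1.65, 0.1, 0.2],
  ],
)

```text
time_s: 16.6
eef_pos: [432.3, -107.2, 141.2]
ee_rot: [-0.002, 0.896, 0.444, 0.004]
force: [5.7, 4.8, 11.3]
grip_width: 0.416
```

```bash
python3 -c "
from h import *
sw([.85,.95,1.05,1.15,1.25])"
```

```text
r 210.7 ang-96=0.812 dq [-0.46 -0.18  0.24  0.01 -0.08 -1.41]
t 16.60 pos [ 432.3 -107.2  141.2] rv [ 0.0007 -0.009  -0.035 ] sh [-0.81 -0.04  0.12] rows 0.2/0.3 j [-0.51  0.24  1.85  0.01  1.05  0.13] F [ 5.7  4.8 11.3] g 0.416
t 16.60 pos [ 432.3 -107.2  141.2] rv [ 0.0011 -0.0089 -0.135 ] sh [-2.92  0.13  0.1 ] rows 0.7/1.1 j [-0.51  0.24  1.85  0.01  1.05  0.13] F [ 5.7  4.8 11.3] g 0.416
t 16.60 pos [ 432.3 -107.2  141.2] rv [ 0.0016 -0.0089 -0.235 ] sh [-4.99  0.51  0.08] rows 1.2/1.9 j [-0.51  0.24  1.85  0.01  1.05  0.13] F [ 5.7  4.8 11.3] g 0.416
t 16.60 pos [ 432.3 -107.2  141.2] rv [ 0.002  -0.0088 -0.335 ] sh [-7.02  1.1   0.06] rows 1.7/2.7 j [-0.51  0.24  1.85  0.01  1.05  0.13] F [ 5.7  4.8 11.3] g 0.416
t 16.60 pos [ 432.3 -107.2  141.2] rv [ 0.0025 -0.0087 -0.435 ] sh [-8.98  1.88  0.05] rows 2.2/3.5 j [-0.51  0.24  1.85  0.01  1.05  0.13] F [ 5.7  4.8 11.3] g 0.416
```

>>> move_arm(
  series=[
    [0, 0, -0.09, -1.9, 0.05, 0.1, 0.2],
    [0, 0, -0.18, -3.8, 0.3, 0.1, 0.2],
    [0, 0, -0.26, -5.5, 0.65, 0.1, 0.2],
    [0, 0, -0.34, -7.1, 1.15, 0.1, 0.2],
    [0, 0, -0.43, -8.9, 1.85, 0.1, 0.2],
  ],
)

```text
time_s: 17.02
eef_pos: [393.3, -190.3, 141.2]
ee_rot: [0.0, 0.779, 0.627, 0.004]
force: [10.7, -0.1, 10.8]
grip_width: 0.421
```

```bash
python3 -c "
from h import *
sw([1.3,1.35,1.38])"
```

```text
r 210.7 ang-96=1.251 dq [-0.51  0.09 -0.12  0.01 -0.01 -1.59]
t 17.02 pos [ 393.3 -190.3  141.2] rv [ 0.0061 -0.0059 -0.0504] sh [-1.03 -0.03  0.11] rows 0.2/0.4 j [-0.73  0.22  1.88  0.01  1.04 -0.51] F [10.7 -0.1 10.8] g 0.421
t 17.02 pos [ 393.3 -190.3  141.2] rv [ 0.0062 -0.0058 -0.1004] sh [-2.08  0.05  0.11] rows 0.5/0.8 j [-0.73  0.22  1.88  0.01  1.04 -0.51] F [10.7 -0.1 10.8] g 0.421
t 17.02 pos [ 393.3 -190.3  141.2] rv [ 0.0063 -0.0057 -0.1304] sh [-2.71  0.12  0.1 ] rows 0.7/1.0 j [-0.73  0.22  1.88  0.01  1.04 -0.51] F [10.7 -0.1 10.8] g 0.421
```

>>> move_arm(
  series=[
    [0, 0, -0.06, -1.3, 0, 0.1, 0.2],
    [0, 0, -0.11, -2.3, 0.08, 0.1, 0.2],
    [0, 0, -0.13, -2.7, 0.12, 0.1, 0.2],
    [0, 0, -0.13, -2.7, 0.12, 0.1, 0.2],
    [0, 0, -0.13, -2.7, 0.12, 0.1, 0.2],
  ],
)

```text
time_s: 17.43
eef_pos: [389.1, -217.7, 141.2]
ee_rot: [0.001, 0.737, 0.676, 0.004]
force: [6.2, 2.3, 10.5]
grip_width: 0.419
```

>>> move_arm(
  series=[
    [0, 0, 0, 0, 0, 0, 0.2],
    [0, 0, 0, 0, 0, 0, 0.2],
    [0, 0, 0, 0, 0, 0, 0.2],
  ],
)

```text
time_s: 17.68
eef_pos: [389.1, -217.7, 141.3]
ee_rot: [0.001, 0.737, 0.676, 0.003]
force: [7.5, 1.4, -0.1]
grip_width: 0.421
```

```bash
python3 -c "
from h import *
sw([1.38])
c=capture('wrist'); crop(c,'w22',0,0,512,384,1.5)
c=capture('scene'); crop(c,'s22',100,100,440,320,2.3)
c=capture('top'); crop(c,'t22',90,60,390,300,2.6)
sw([1.38])"
```

```text
r 210.7 ang-96=1.383 dq [-0.  0.  0.  0.  0.  0.]
t 17.68 pos [ 389.1 -217.7  141.3] rv [ 0.0061 -0.0034  0.0007] sh [ 0.05 -0.05  0.13] rows 0.0/0.1 j [-0.78  0.24  1.85  0.01  1.05 -0.7 ] F [ 7.5  1.4 -0.1] g 0.421
r 210.7 ang-96=1.382 dq [ 0. -0. -0. -0. -0. -0.]
t 17.83 pos [ 389.1 -217.7  141.3] rv [ 0.0061 -0.0034  0.0007] sh [ 0.05 -0.05  0.13] rows 0.0/0.1 j [-0.78  0.24  1.85  0.01  1.05 -0.7 ] F [7.9 1.3 0.1] g 0.418
```

View pics/w22.png

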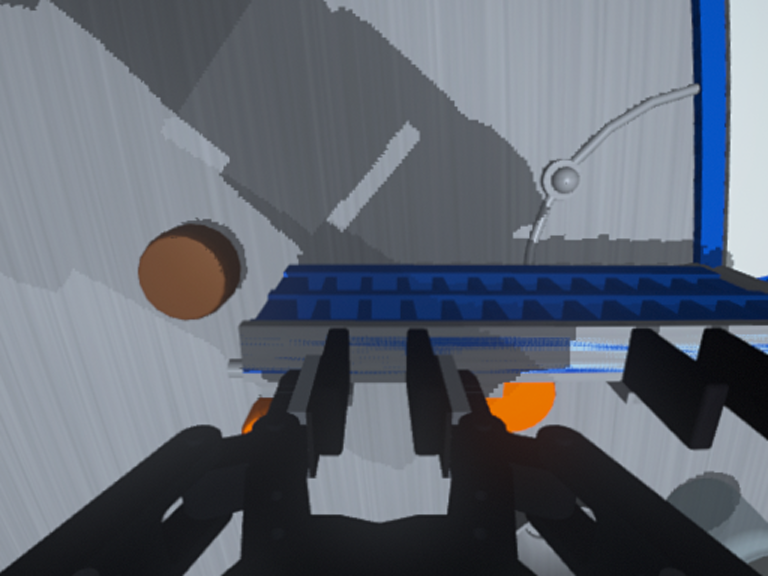

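View pics/s22.png

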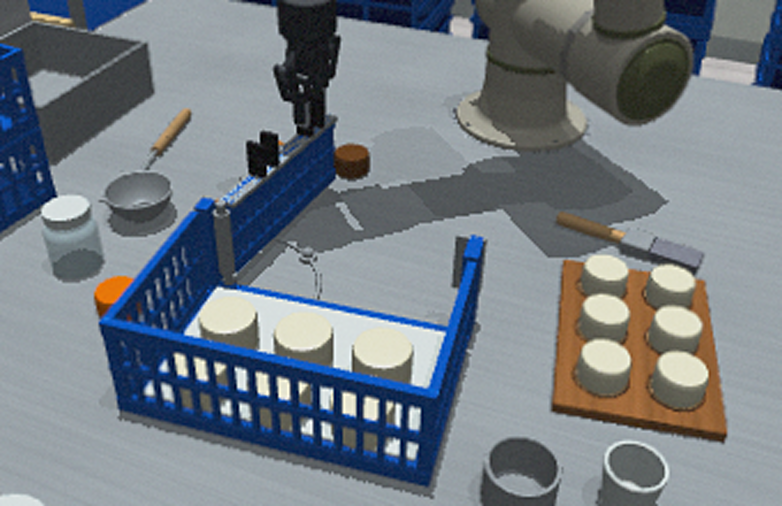

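View pics/t22.png

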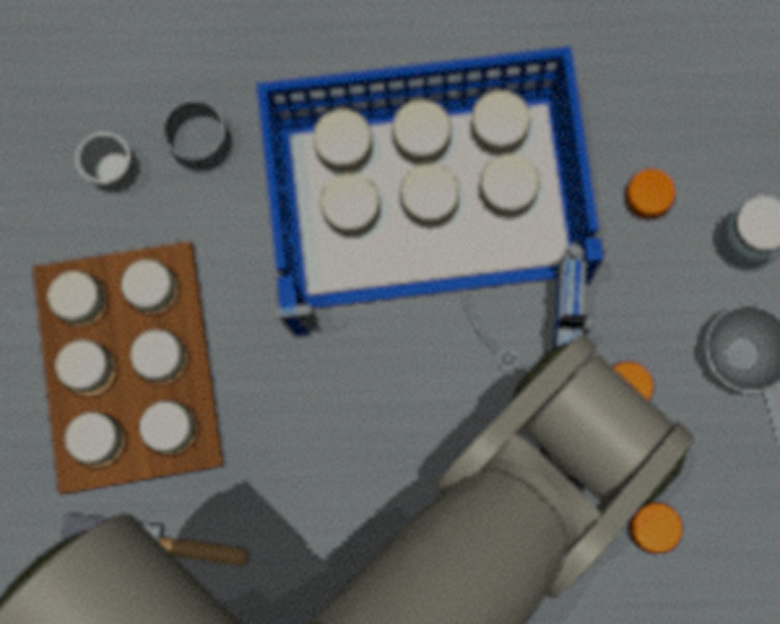

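```bash
python3 -c "
from h import *
print(job.finish_job())
sw([1.38])"
```

```text
the job is handed in; nothing more can be done
None
the job is handed in; nothing more can be done
```

I handed the job in at about 18 s, with the gripper still pinching the free-end catch and holding the gate open. `finish_job` gives no verdict, so what follows rests on my own last checks.

- **Cheeses:** Both cream-coloured strays stand on the two empty places and are let go. In the top picture each sits within about 1 pixel (roughly 1–2 mm) of where the rows put it. The other four cheeses look unmoved, and I left the orange and brown look-alikes alone.
- **Catches:** I squeezed the one nearer the hinge first, then the one at the free end. Each closed to about 37 mm by the gripper reading, against 38 mm expected. The gripper also read a millimetre or so low on the 56 mm cheeses. The wrist pictures show the first catch stayed squeezed after I let go of it.
- **Gate:** I swung it past the detent to about 1.38 rad, taken from the arm's position around the hinge. It was still, with joint speeds at zero and about 8 N on the tool.
- **Bystanders:** In the last top and scene pictures none looks moved; the spatula was partly out of view.

**Not confirmed:** I could not measure the force on the gate panel itself. The fingers hold it by the catch tabs and do not touch the rail.

**Disagreements:**
- My first height for one board place came out wrong because I matched the wrong rings between two views. Corrected, both places measure 15–16 mm.
- My first height for the catch tabs was about 10 mm too high. I settled it with the wrist and scene cameras, which agree on about 170 mm.
- The arm overshot by about 4 mm when I gripped the second cheese, and I corrected for that when placing it.

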